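Empty the rotary shower organizer into the rinse basket and close it

TASK

Empty the shower organizer into the rinse basket: lift the clip bar and slide the comb out from under it, and turn the carousel by its knob so that each tube comes to the open front and the red-tailed plunger drops into its notch before you draw that tube straight up and out. When all the tubes are in the basket, turn the carousel to its closed position, shield in front, until the plunger drops all the way home. Leave the soap dish, cream tube and nail clipper where they are.

Things in the scene. Friction and masses are not known exactly. Their poses are not given: they have to be found in the camera images.
- organizer: Sage-green shower organizer, fixed. Origin: on the ledge on the carousel's vertical axis; -x is its open front, +y the comb clip's side. Base 260 x 260 x 20 mm about the origin. Clear flat splash hood, underside 185, top 190 mm up, over x > -48 mm, |y| < 120 mm, on two far posts (x 119, y +-119): tubes come out upward only at the open front. Comb seat along x at y = 245 mm.
- front_stop (a point): Fixed point 92 mm in front (-x) of the carousel's axis, 36.5 mm above the ledge: where a tube's foot stands when its holder has clicked to a stop at the open front. Holders are square cups, 27 mm inside, 32 outside, 52 deep, rim 89 mm above the ledge.
- knob (a point): Carousel's knob, on the axis, 222 mm up: a wing bar 50 mm along this frame's x, 18 mm wide (pinch this), 36 mm high. Frame turns with the carousel; +x points to the shield (white dot). Holders 1 to 4 are 72, 144, 216, 288 deg counterclockwise (from above) from +x, centred at radius 92 mm; some are empty. Turns endlessly both ways, under 0.3 N m; a stop every 72 deg: shield or a holder exactly at the front.
- shield (a point): Middle of the top edge of the carousel's shield, an upright dark sage panel 84 mm wide, 105 mm high, white stripe outside, 99 mm from the axis, top 139 mm above the ledge. With it at the front (organizer -x) the carousel is in its closed position. Disc radius 112 mm.
- plunger (a joint): Travel (m) of the sprung plunger riding on the disc's notched rim. About 0.016 on the ridge between stops, 0.008 dropped into an ordinary notch (a holder exactly at the front), 0 all the way home in the one deep notch (shield at the front, closed). Flanks slope: let go within 5 deg of a stop (10 of the closed one), the carousel centres itself. Works by turning the carousel.
- plunger_tail (a point): End of the plunger's red tail knob (20 mm across), a steel pin on the organizer's -y side, 28 mm above the ledge; 173 mm from the carousel's axis when fully home, 16 mm farther out on a ridge. Spring 1.5 to 3 N. Not to be pulled.
- clip (a joint): Angle (rad) of the white hinged clip bar over the comb: 0 closed, 1.5 fully up. Stiff hinge, stays where it is left; takes about 1 N at the tab. The comb passes under it above about 0.6.
- clip_hinge (a point): Hinge of the clip bar, 57 mm above the ledge; axis along the organizer's x. The bar (10 x 8 mm) reaches 95 mm from here towards organizer -y, over the comb's handle; its tab swings upward and over towards +y.
- clip_tab (a point): Middle of the upright tab on the clip bar's free end: 85 mm to organizer -y of the hinge and 21 mm above it when closed (78 mm above the ledge). Tab 10 mm thick along x, 24 mm along y, top 12 mm above this point. Pinched across its thickness it pivots between the fingers while lifted in an arc about the hinge.
- comb: Black comb 180 x 30 mm, lying flat along organizer x, 45 mm above the ledge in its seat. Origin: centre of underside. +x = tooth end: x 10 to 90 mm is 11 mm thick, 30 wide; x -90 to 10 a handle 28 wide, 7 thick, its last 75 mm free in front of the seat. The closed bar blocks the thick part; with the bar up it slides out to organizer -x, clear of bar and seat after 105 mm.
- basket: Pale blue open rinse basket, loose, 240 (x) x 170 (y) x 95 mm high, walls and floor 4 mm. Origin: centre of its underside, x along the long side.
- tube1: Closed toothbrush tube, white with blue cap, round, 22 mm across, 140 mm long, standing in one of the holders if present. Origin: centre of its foot; z runs to the cap. Its foot stands 36.5 mm above the ledge in a holder, its top 176 mm.
- tube1_mid (a point): Middle of tube 1 (70 mm above its foot).
- tube2: Closed toothbrush tube, white with orange cap, round, 22 mm across, 140 mm long, standing in one of the holders if present. Origin: centre of its foot; z runs to the cap. Its foot stands 36.5 mm above the ledge in a holder, its top 176 mm.
- tube2_mid (a point): Middle of tube 2 (70 mm above its foot).
- tube3: Closed toothbrush tube, white with yellow cap, round, 22 mm across, 140 mm long, standing in one of the holders if present. Origin: centre of its foot; z runs to the cap. Its foot stands 36.5 mm above the ledge in a holder, its top 176 mm.
- tube3_mid (a point): Middle of tube 3 (70 mm above its foot).
- tube4: Closed toothbrush tube, white with red cap, round, 22 mm across, 140 mm long, standing in one of the holders if present. Origin: centre of its foot; z runs to the cap. Its foot stands 36.5 mm above the ledge in a holder, its top 176 mm.
- tube4_mid (a point): Middle of tube 4 (70 mm above its foot).
- soap_dish: White soap dish with soap, 90 x 125 x 32 mm, origin centre of underside. Not to be moved.
- cream_tube: Closed cream tube lying down, about 150 x 52 x 28 mm, origin under its centre. Not to be moved.
- nail_clipper: Silver nail clipper, 80 x 16 x 15 mm, origin centre of underside. Not to be moved.
Mind the look-alikes: they are no part of the job. Several things have the shape of the comb; the one meant has the colours described above.

How it is judged:
On the way, in this order (a step that is already met when the one before it is completed fails the run):
1. every tube that was in the carousel is in the rinse basket (x of tube1_mid in the frame of basket between -0.116 and 0.116 m and y of tube1_mid in the frame of basket between -0.081 and 0.081 m and z of tube1_mid in the frame of basket between 0 and 0.095 m and x of tube2_mid in the frame of basket between -0.116 and 0.116 m and y of tube2_mid in the frame of basket between -0.081 and 0.081 m and z of tube2_mid in the frame of basket between 0 and 0.095 m and x of tube3_mid in the frame of basket between -0.116 and 0.116 m and y of tube3_mid in the frame of basket between -0.081 and 0.081 m and z of tube3_mid in the frame of basket between 0 and 0.095 m and x of tube4_mid in the frame of basket between -0.116 and 0.116 m and y of tube4_mid in the frame of basket between -0.081 and 0.081 m and z of tube4_mid in the frame of basket between 0 and 0.095 m), for 0.3 s.
2. then the carousel is turned to its closed position: the plunger has dropped all the way home (value of joint plunger below 0.004 m), for 0.3 s.
At the end, for the whole second after the job is handed in: All the tubes that were there and the comb are in the basket (middle of each tube and centre of the comb inside its walls and below the rim), the basket upright, everything at rest, and the plunger fully home (within 4 mm), which means the shield is at the front (all of step 1 and x of comb in the frame of basket between -0.116 and 0.116 m and y of comb in the frame of basket between -0.081 and 0.081 m and z of comb in the frame of basket between 0 and 0.095 m and linear speed of each of tube1, tube2, tube3, tube4, comb, basket below 0.03 m/s and value of joint plunger below 0.004 m and angle between basket's own z axis and vertical below 0.15 rad); the robot touches nothing.
It fails at once if the soap dish is moved (more than 30 mm) (distance of soap_dish from where it was at the start of the episode above 0.03 m).
It fails at once if the cream tube is moved (more than 30 mm) (distance of cream_tube from where it was at the start of the episode above 0.03 m).
It fails at once if the nail clipper is moved (more than 30 mm) (distance of nail_clipper from where it was at the start of the episode above 0.03 m).
It fails at once if a tube is drawn from its holder while the plunger rides on a ridge (not dropped into a notch) (value of joint plunger above 0.0125 m and ((horizontal distance between tube1 and organizer below 0.115 m and z of tube1 in the frame of organizer between 0.06 and 0.095 m) or (horizontal distance between tube2 and organizer below 0.115 m and z of tube2 in the frame of organizer between 0.06 and 0.095 m) or (horizontal distance between tube3 and organizer below 0.115 m and z of tube3 in the frame of organizer between 0.06 and 0.095 m) or (horizontal distance between tube4 and organizer below 0.115 m and z of tube4 in the frame of organizer between 0.06 and 0.095 m))).
Of tube1, tube2, tube3, tube4 only 2 to 3 are there at a start; the rules pass over those that are not, and their reading is None.
At some moment in a run one of basket may be knocked a few centimetres aside while the robot is not near it.
Once in a run the grip may slacken for a moment while it holds something.
It also fails if it takes over 210 s, if anything falls off the work surface, if the arm or the gripper's body presses on something with over 40 N, if the wrist force passes 120 N, or if a joint passes its speed limit or range.

ROBOT

A 6-joint arm with a two-finger parallel gripper is mounted at the origin on the work surface. World frame = base frame: x ahead of the robot, y to its left, z up, the work surface at z = 0. Lengths are in m, angles in rad, forces in N, time in s.
With the tool pointing down it reaches from about 0.375 to 0.9 m from the base axis. Payload 3.1 kg.
Tool frame: the origin (TCP) lies between the finger pads; the fingertips stand 25 mm ahead of it and the grasp point (between the pads) lies 6 mm ahead of it; y points along the fingers, x is the direction in which the jaws open and shut, and the axes are right-handed (so a half turn about y gives the same grasp; the last joint's range is limited). The gripper opens to 87 mm and grips with 3 to 60 N. Pads are 19 mm wide; open, the fingers measure 117 mm over their backs; the gripper's body (75 mm by 190 mm) begins 51 mm behind the grasp point.
Start: joints at [-1.472, 0.527, 1.433, -0, 1.181, -0.178], TCP at [0.171, -0.601, 0.248] pointing down, gripper open.
Joint ranges: [-3.08, 3.08], [-0.75, 2.2], [0.22, 2.44], [-1.43, 4.57], [0, 2.65], [-2.85, 2.85]. Speed limits (rad/s): [2.79, 2.79, 3.14, 3.14, 3.14, 3.14].

INTERFACE

Orientations are given as a unit quaternion [x, y, z, w].
In Python, from rig import robot gives the robot as it stands.
- The arm moves only by the tool carry_out, never from a script. Its argument "moves" is a list of rows, each a list of 7 numbers: the opening, from 0 (shut) to 1 (fully open), then the shift along the tool's x, y, z in cm, then the turn, a rotation vector about the tool's x, y, z in rad. In form: [[grip, x, y, z, rx, ry, rz], ...]. A call has 1 to 20 rows; each row is the pose to reach, as a shift and turn from the pose commanded when the call began, along the tool's axes at that moment; what a row does not reach only later rows make up. A row lasts 1/10 s, in which the tool goes at most 50 mm and 8.59 degrees, less where a joint would pass 70% of its speed; a pose out of reach is approached as far as the arm can. A call with a gripper value outside its range is refused whole. The fingers move at their own pace and stop on an object; "force" is the grip in N (left out, the last holds). Time passes only in rows, so rows that repeat a pose let the fingers close. It gives the time, the measured TCP pose, the force and the opening at its end, in the units of the state.
- robot.get_obs(): the state, without advancing time (a new reading comes with each control period).
- robot.camera(name): name is "side" or "top" or "wrist"; returns the picture (400x640x3 uint8, red, green, blue); there is no depth.
- robot.camera_params(name): a dict with "fx", "fy", "cx", "cy" (pixels), "extrinsics" (4x4, takes a point from camera to world coordinates); the wrist camera has in their place "mount" (4x4, takes a point from camera to tool coordinates, whose origin is the TCP and whose axes are the tool frame's). Camera axes: x right, y down, z forward; pixel columns grow to the right and rows downward; lengths in m; the calibration is good to about 2 mm. A picture is of the moment at which its call begins: read the wrist's pose just before it. camera_params takes no time and is no camera call.
- robot.hand_in(): hands the job in, once; it reports no verdict.
The state is a dict: "time": time; "q": joint angles; "joint_velocities": joint speeds; "joint_torque": joint torques, N m; "position": TCP position; "tool_rot": TCP orientation; "ft_force": force on the tool from outside, world axes, zero at the start; "moment": the same for the moment, N m; "grip_width": finger opening in m.
Only numpy, scipy, OpenCV 4.12 (cv2) and the standard library are available. Lean on these libraries where they do the work, as an engineer would, in place of code of your own. Each camera call takes 0.05 s, during which the arm holds its last target.

## Working session

There is one attempt and no reset: what is moved stays moved. The work goes in short steps, Python scripts to look and compute and a tool call to move; the robot and the scene stay as the last step left them, time stands still between calls to the robot, and variables do not carry over. Pictures are saved under pics/ and viewed, and the job is handed in when it is done.

Besides the shell and the picture viewer there is one more tool, called after "Request:" as name(argument=value, ...), one argument or row to a line, values as JSON. carry_out: Moves the arm, as the interface text tells. Its arguments: {"type":"object","properties":{"moves":{"type":"array"},"force":{"type":"number"}},"required":["moves"]}

```bash
mkdir -p pics; ls; cat > h.py <<'E'
import numpy as np, cv2
from rig import robot
from scipy.spatial.transform import Rotation as R
def snap(n,f):
    im=robot.camera(n); cv2.imwrite('pics/'+f+'.png',im[:,:,::-1]); return im
def st():
    o=robot.get_obs(); print('t',round(o['time'],2),'p',np.round(o['position'],4),'q',np.round(o['tool_rot'],4),'j',np.round(o['q'],3),'f',np.round(o['ft_force'],1),'g',round(o['grip_width'],4)); return o
def wpx(u,v,z,cam,o=None):
    c=robot.camera_params(cam)
    if 'mount' in c:
        T=np.eye(4); T[:3,:3]=R.from_quat(o['tool_rot']).as_matrix(); T[:3,3]=o['position']; E=T@np.array(c['mount'])
    else: E=np.array(c['extrinsics'])
    d=E[:3,:3]@np.array([(u-c['cx'])/c['fx'],(v-c['cy'])/c['fy'],1]); p=E[:3,3]
    return p+d*(z-p[2])/d[2]
def proj(P,cam,o=None):
    c=robot.camera_params(cam)
    if 'mount' in c:
        T=np.eye(4); T[:3,:3]=R.from_quat(o['tool_rot']).as_matrix(); T[:3,3]=o['position']; E=T@np.array(c['mount'])
    else: E=np.array(c['extrinsics'])
    q=np.linalg.inv(E)@np.append(P,1); return np.array([c['fx']*q[0]/q[2]+c['cx'],c['fy']*q[1]/q[2]+c['cy']])
E
python3 - <<'E'
from h import *
o=st()
for n in ['side','top','wrist']:
    snap(n,n+'0'); c=robot.camera_params(n); print(n,c)
E
```

```text
pics
t 0.0 p [ 0.1707 -0.6005  0.2466] q [-0.5636  0.4268 -0.4257  0.5648] j [-1.473  0.528  1.434 -0.     1.181 -0.179] f [-1.   0.1  0.6] g 0.0871
side {'fx': 434.80030165012477, 'fy': 434.80030165012477, 'cx': 322.00606820667264, 'cy': 195.97650905438, 'extrinsics': array([[-0.8134662 , -0.3612032 ,  0.45585632,  0.05212991],
       [-0.58136163,  0.4819721 , -0.6555315 ,  0.80651191],
       [ 0.01707005, -0.7982701 , -0.6020577 ,  0.85310188],
       [ 0.        ,  0.        ,  0.        ,  1.        ]])}
top {'fx': 507.31795532622533, 'fy': 507.31795532622533, 'cx': 311.76815823298006, 'cy': 210.5103375930118, 'extrinsics': array([[ 5.75202286e-03, -9.96237885e-01,  8.64695904e-02,
         4.37804926e-01],
       [-9.99983180e-01, -5.79479398e-03, -2.43636975e-04,
         4.73448135e-02],
       [ 7.43793847e-04, -8.64667346e-02, -9.96254461e-01,
         1.61459015e+00],
       [ 0.00000000e+00,  0.00000000e+00,  0.00000000e+00,
         1.00000000e+00]])}
wrist {'fx': 278.0648354827276, 'fy': 278.0648354827276, 'cx': 316.7492277437785, 'cy': 204.8218387155984, 'mount': array([[ 9.99999903e-01,  4.35550707e-04, -6.58124793e-05,
        -3.41513458e-04],
       [ 1.88821528e-04, -2.88863252e-01,  9.57370349e-01,
        -1.37547423e-01],
       [ 3.97972525e-04, -9.57370269e-01, -2.88863306e-01,
         7.88986942e-02],
       [ 0.00000000e+00,  0.00000000e+00,  0.00000000e+00,
         1.00000000e+00]])}
```

View pics/side0.png

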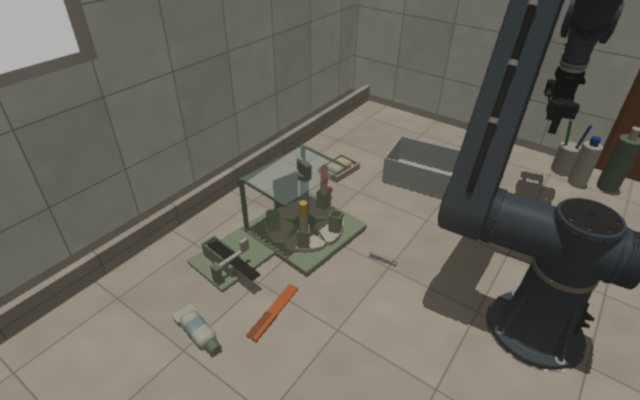

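View pics/top0.png

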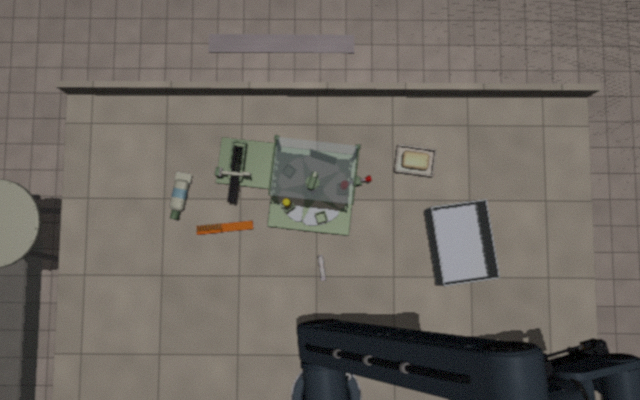

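View pics/wrist0.png

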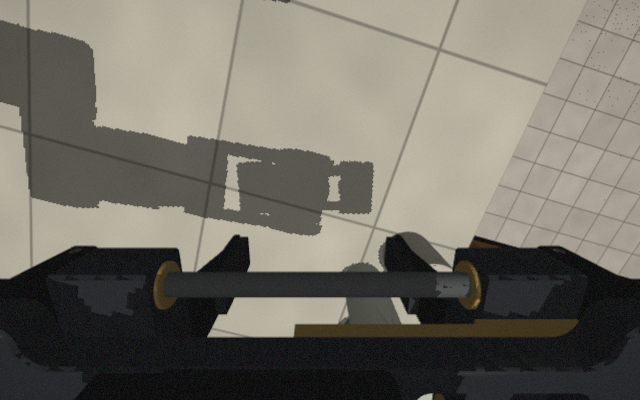

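```bash
python3 - <<'E'
from h import *
a=cv2.imread('pics/top0.png')
cv2.imwrite('pics/top0a.png',cv2.resize(a[120:300,160:360],None,fx=4,fy=4,interpolation=cv2.INTER_CUBIC)[:600]) 
cv2.imwrite('pics/top0b.png',cv2.resize(a[120:250,255:380],None,fx=6,fy=6,interpolation=cv2.INTER_CUBIC)[:600]) 
s=cv2.imread('pics/side0.png')
cv2.imwrite('pics/side0a.png',cv2.resize(s[140:300,180:380],None,fx=4,fy=4,interpolation=cv2.INTER_CUBIC)[:600]) 
o=robot.get_obs();print(R.from_quat(o['tool_rot']).as_matrix().round(3))
E
```

```text
[[ 0.273 -0.     0.962]
 [-0.962  0.002  0.273]
 [-0.002 -1.     0.   ]]
```

View pics/top0a.png

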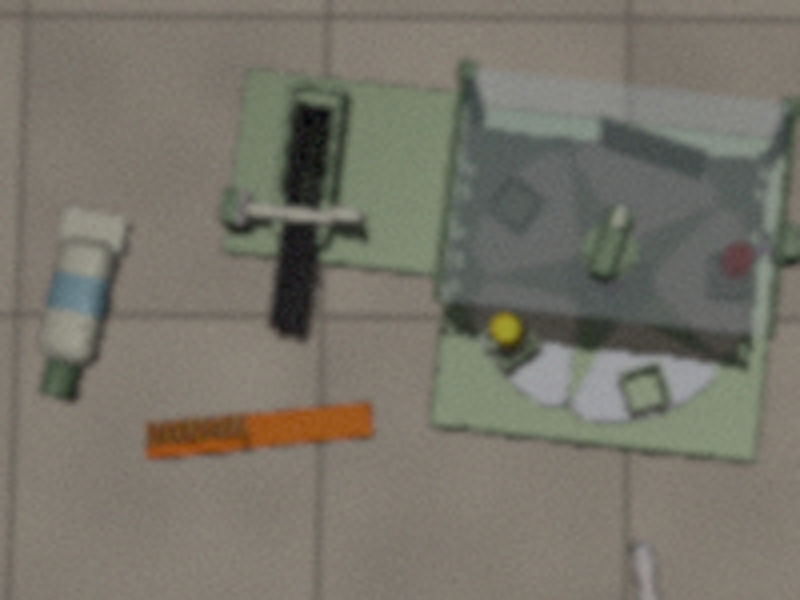

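View pics/top0b.png

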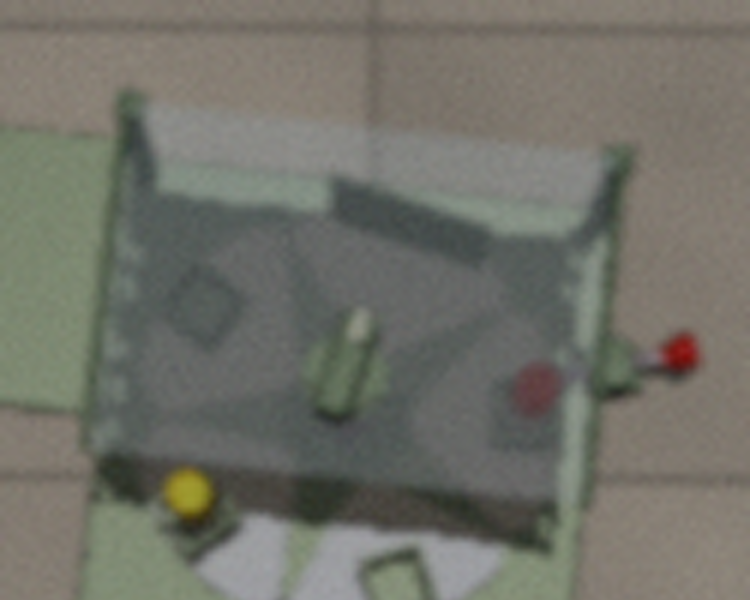

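View pics/side0a.png

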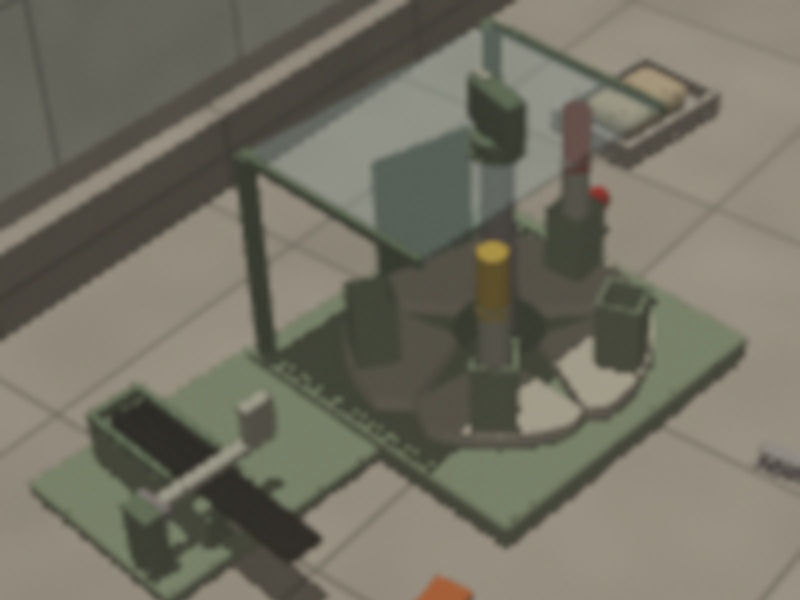

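```bash
python3 - <<'E'
from h import *
def A(x,y,z): return wpx(160+x/4-.4,120+y/4-.4,z,'top')
fl=A(432,427,.02);fr=A(757,460,.02);print('front corners',fl,fr,np.linalg.norm(fl-fr))
d=(fl-fr);yaw=np.arctan2(-d[0],d[1]);print('yaw',yaw)
X=np.array([np.cos(yaw),np.sin(yaw),0]);Y=np.array([-X[1],X[0],0])
org=(fl+fr)/2+.13*X; print('org',org)
for n,x,y,z in [('knobtopmid',607,245,.24),('whitedot',620,214,.24),('yellow',506,328,.176),('red',738,260,.176),('emptyfront',644,391,.089),('emptyback',515,203,.089),('tail',None,0,0),('shieldtop L',602,125,.139),('shield R',708,165,.139),('combhandle end',292,332,.052),('combtooth end',313,105,.056),('tab',352,213,.09),('hinge',240,211,.06)]:
    if x is None: continue
    w=A(x,y,z); r=w-org; print(n,w.round(4),'local',round(r@X,4),round(r@Y,4),'ang',round(np.degrees(np.arctan2(r@Y,r@X)),1),'r',round(np.hypot(r@X,r@Y),4))
w=wpx(255+681/6-.4,120+353/6-.4,.028,'top');r=w-org;print('tail',w,r@X,r@Y)
for c in [(428,204),(487,201),(497,278),(437,284.5)]: print(wpx(*c,.095,'top'))
E
```

```text
front corners [0.5253763  0.18562948 0.02      ] [ 0.50090639 -0.06999939  0.02      ] 0.25679738966430404
yaw -0.09543354954758501
org [0.6425498  0.04542751 0.02      ]
knobtopmid [0.6385 0.0486 0.24  ] local -0.0043 0.0028 ang 147.3 r 0.0052
whitedot [0.6599 0.0398 0.24  ] local 0.0178 -0.0039 ang -12.3 r 0.0183
yellow [0.5877 0.1203 0.176 ] local -0.0617 0.0693 ang 131.7 r 0.0928
red [ 0.6376 -0.045   0.176 ] local 0.0037 -0.0905 ang -87.7 r 0.0906
emptyfront [0.5497 0.0202 0.089 ] local -0.0901 -0.0339 ang -159.4 r 0.0962
emptyback [0.6923 0.1188 0.089 ] local 0.0425 0.0778 ang 61.3 r 0.0887
shieldtop L [0.7425 0.0529 0.139 ] local 0.0988 0.017 ang 9.8 r 0.1002
shield R [ 0.7131 -0.0253  0.139 ] local 0.077 -0.0637 ang -39.6 r 0.0999
combhandle end [0.5966 0.2922 0.052 ] local -0.0693 0.2412 ang 106.0 r 0.251
combtooth end [0.7741 0.2786 0.056 ] local 0.1087 0.2446 ang 66.0 r 0.2677
tab [0.6838 0.2424 0.09  ] local 0.0222 0.2 ang 83.7 r 0.2013
hinge [0.6896 0.333  0.06  ] local 0.0195 0.2907 ang 86.2 r 0.2914
tail [ 0.67818495 -0.13028118  0.028     ] 0.05221605660549269 -0.1715135299250196
[ 0.5914051  -0.30282031  0.095     ]
[ 0.60152256 -0.48069999  0.095     ]
[ 0.37149703 -0.50488615  0.095     ]
[ 0.35132126 -0.32617269  0.095     ]
```

```bash
python3 - <<'E'
from h import *
a=cv2.imread('pics/top0.png')
cv2.imwrite('pics/top0c.png',cv2.resize(a[180:300,400:520],None,fx=5,fy=5,interpolation=cv2.INTER_CUBIC)[:600]) 
E
```

```text
(no output)
```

View pics/top0c.png

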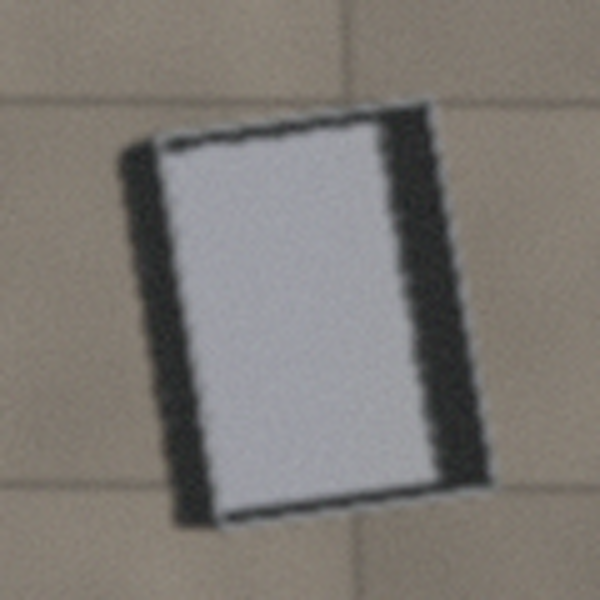

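The black comb in the seat (top px 237,172) is the one meant. The orange comb (225,228) and the cream tube (180,195) are not. Tubes present are yellow (286,202) and red (344,185). The other two holders look empty. Next I'll move the wrist camera over the organizer.

```bash
cat >> h.py <<'E'
def go(p,az,o=None):
    """TCP target world p, tool-down with jaw azimuth az deg -> row (cm, rad)"""
    if o is None: o=robot.get_obs()
    Rc=R.from_quat(o['tool_rot']); a=np.radians(az)
    x=np.array([np.cos(a),np.sin(a),0]); y=np.array([0,0,-1.]); z=np.cross(x,y)
    Rt=R.from_matrix(np.stack([x,y,z],1))
    s=Rc.inv().apply(np.array(p)-o['position'])*100
    r=(Rc.inv()*Rt).as_rotvec()
    print('row',s.round(2).tolist(),r.round(3).tolist()); return s,r
E
python3 - <<'E'
from h import *
go([.40,-.40,.45],0); go([.50,.10,.45],84)
E
```

```text
row [-13.07, -20.29, 27.54] [-0.001, -1.294, -0.001]
row [-58.44, -20.21, 50.82] [-0.002, -2.76, -0.0]
```

Request:
carry_out(
  moves=[
    [0.6,-13,-20.3,27.5,0,-1.3,0],
    [0.6,-13,-20.3,27.5,0,-1.3,0],
    [0.6,-13,-20.3,27.5,0,-1.3,0],
    [0.6,-13,-20.3,27.5,0,-1.3,0],
    [0.6,-13,-20.3,27.5,0,-1.3,0],
    [0.6,-13,-20.3,27.5,0,-1.3,0],
    [0.6,-58.4,-20.3,50.8,0,-2.76,0],
    [0.6,-58.4,-20.3,50.8,0,-2.76,0],
    [0.6,-58.4,-20.3,50.8,0,-2.76,0],
    [0.6,-58.4,-20.3,50.8,0,-2.76,0],
    [0.6,-58.4,-20.3,50.8,0,-2.76,0],
    [0.6,-58.4,-20.3,50.8,0,-2.76,0],
    [0.6,-58.4,-20.3,50.8,0,-2.76,0],
    [0.6,-58.4,-20.3,50.8,0,-2.76,0],
    [0.6,-58.4,-20.3,50.8,0,-2.76,0],
    [0.6,-58.4,-20.3,50.8,0,-2.76,0],
    [0.6,-58.4,-20.3,50.8,0,-2.76,0],
    [0.6,-58.4,-20.3,50.8,0,-2.76,0],
    [0.6,-58.4,-20.3,50.8,0,-2.76,0],
    [0.6,-58.4,-20.3,50.8,0,-2.76,0],
  ],
)

```text
time: 2.15
position: [0.4996, 0.1002, 0.4501]
tool_rot: [-0.525, -0.473, 0.474, 0.525]
ft_force: [-0.4, 0.4, -0.6]
grip_width: 0.0524
```

Request:
carry_out(
  moves=[
    [0.6,0,0,0,0,0,0],
    [0.6,0,0,0,0,0,0],
  ],
)

```text
time: 2.35
position: [0.4998, 0.099, 0.4504]
tool_rot: [-0.526, -0.473, 0.473, 0.526]
ft_force: [0.5, -0.5, 0.0]
grip_width: 0.0525
```

```bash
python3 - <<'E'
from h import *
o=st(); snap('wrist','w1')
import pickle; pickle.dump(o,open('o1.pkl','wb'))
E
```

```text
t 2.35 p [0.4998 0.099  0.4504] q [-0.5259 -0.4726  0.4727  0.526 ] j [-0.024  0.184  1.405 -0.     1.553 -1.488] f [ 0.5 -0.5  0. ] g 0.0525
```

View pics/w1.png

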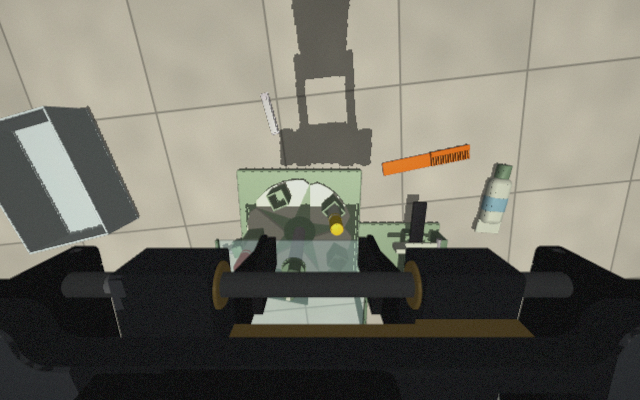

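Request:
carry_out(
  moves=[
    [0.6,2,-3,-18,0,0,0],
    [0.6,2,-3,-18,0,0,0],
    [0.6,2,-3,-18,0,0,0],
    [0.6,2,-3,-18,0,0,0],
    [0.6,2,-3,-18,0,0,0],
    [0.6,2,-3,-18,0,0,0],
    [0.6,2,-3,-18,0,0,0],
  ],
)

```text
time: 3.1
position: [0.6799, 0.1003, 0.4806]
tool_rot: [-0.525, -0.473, 0.473, 0.526]
ft_force: [-0.8, 0.4, 0.4]
grip_width: 0.0524
```

```bash
python3 - <<'E'
from h import *
o=st(); im=snap('wrist','w2')
import pickle; pickle.dump(o,open('o2.pkl','wb'))
a=im[:260,140:540,::-1]
cv2.imwrite('pics/w2a.png',cv2.resize(a,None,fx=2,fy=2,interpolation=cv2.INTER_CUBIC))
E
```

```text
t 3.1 p [0.6799 0.1003 0.4806] q [-0.5253 -0.4727  0.4733  0.5259] j [-0.016  0.481  0.891  0.     1.771 -1.481] f [-0.8  0.4  0.4] g 0.0524
```

View pics/w2a.png

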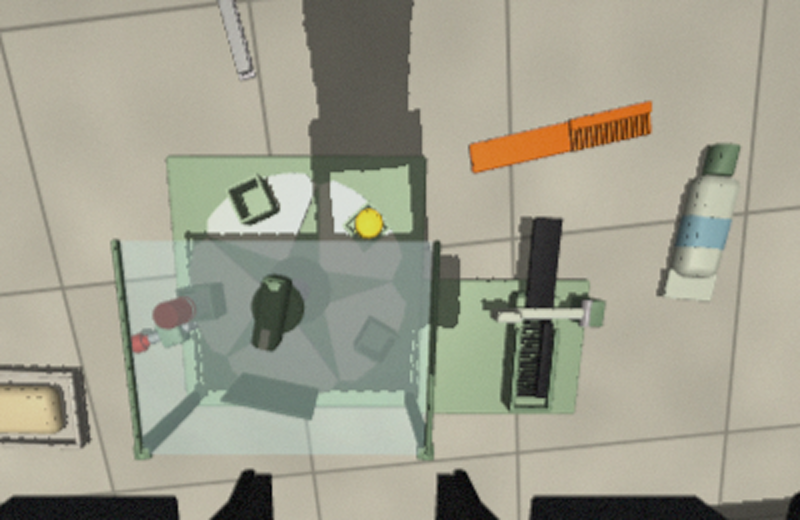

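```bash
cat > fit.py <<'E'
from h import *
import pickle
from scipy.optimize import least_squares
o=pickle.load(open('o2.pkl','rb'))
W=lambda x,y,z: wpx(140+x/2-.25,y/2-.25,z,'wrist',o)
fixed=[((167,157),(-.13,-.13,.02)),((425,157),(-.13,.13,.02)),((116,242),(-.048,-.12,.1875)),((436,242),(-.048,.12,.1875)),((142,457),(.12,-.12,.19)),((430,457),(.12,.12,.19))]
rot=[((369,223),144,.092,.1765),((173,312),288,.092,.1765),((254,198),216,.092,.089),((377,338),72,.092,.089)]
def res(p):
    c,s=np.cos(p[2]),np.sin(p[2]); r=[]
    for (u,l) in fixed:
        w=W(*u,l[2]); r+=[p[0]+c*l[0]-s*l[1]-w[0],p[1]+s*l[0]+c*l[1]-w[1]]
    for (u,a,rad,z) in rot:
        w=W(*u,z); t=p[2]+p[3]+np.radians(a); r+=[p[0]+rad*np.cos(t)-w[0],p[1]+rad*np.sin(t)-w[1]]
    return np.array(r)
f=least_squares(res,[.64,.045,-.09,-.25],loss='soft_l1',f_scale=.003)
p=f.x; print(p,np.degrees(p[2:])); print((res(p).reshape(-1,2)*1000).round(1))
X=np.array([np.cos(p[2]),np.sin(p[2])]);Y=np.array([-X[1],X[0]])
for n,u,z in [('tail',(139,343),.028),('handle L',(531,218),.052),('handle R',(562,218),.052),('tooth R',(547,397),.056),('tabtop',(508,317),.09),('hinge',(595,313),.06),('bar mid',(550,315),.06),('knob base',(277,307),.204),('kb',(266,345),.24),('kf',(276,280),.24)]:
    w=W(*u,z);r=w[:2]-p[:2];print(n,w.round(4),'loc',(r@X).round(4),(r@Y).round(4),np.hypot(*r).round(4))
E
python3 fit.py
```

```text
[ 0.6409109   0.04796243 -0.10260616 -0.22913556] [ -5.87889992 -13.12850075]
[[-1.3 -1.6]
 [-1.4  3.4]
 [-0.1  0.1]
 [-0.3  2.9]
 [-1.9 -1. ]
 [-2.2  1.6]
 [ 1.2  1.7]
 [ 2.4 -5.6]
 [ 0.5 -3.1]
 [ 7.5 -0.2]]
tail [ 0.6777 -0.1305  0.028 ] loc 0.0549 -0.1738 0.1822
handle L [0.5949 0.2808 0.052 ] loc -0.0696 0.2269 0.2374
handle R [0.598  0.3105 0.052 ] loc -0.0696 0.2568 0.266
tooth R [0.7748 0.2938 0.056 ] loc 0.108 0.2582 0.2799
tabtop [0.6818 0.2464 0.09  ] loc 0.0203 0.2016 0.2026
hinge [0.6915 0.3405 0.06  ] loc 0.0203 0.2962 0.2969
bar mid [0.6888 0.2959 0.06  ] loc 0.0222 0.2516 0.2525
knob base [0.6391 0.0477 0.204 ] loc -0.0018 -0.0005 0.0018
kb [0.6605 0.0418 0.24  ] loc 0.0201 -0.0041 0.0205
kf [0.6181 0.0549 0.24  ] loc -0.0234 0.0046 0.0238
```

```bash
python3 - <<'E'
from h import *
a=cv2.imread('pics/w2.png')
b=np.hstack([cv2.resize(a[120:215,240:310],(420,570),interpolation=cv2.INTER_CUBIC),cv2.resize(a[120:215,380:440],(360,570),interpolation=cv2.INTER_CUBIC)])
b=cv2.convertScaleAbs(b,alpha=1.5,beta=10)
cv2.imwrite('pics/w2b.png',b)
E
```

```text
(no output)
```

View pics/w2b.png

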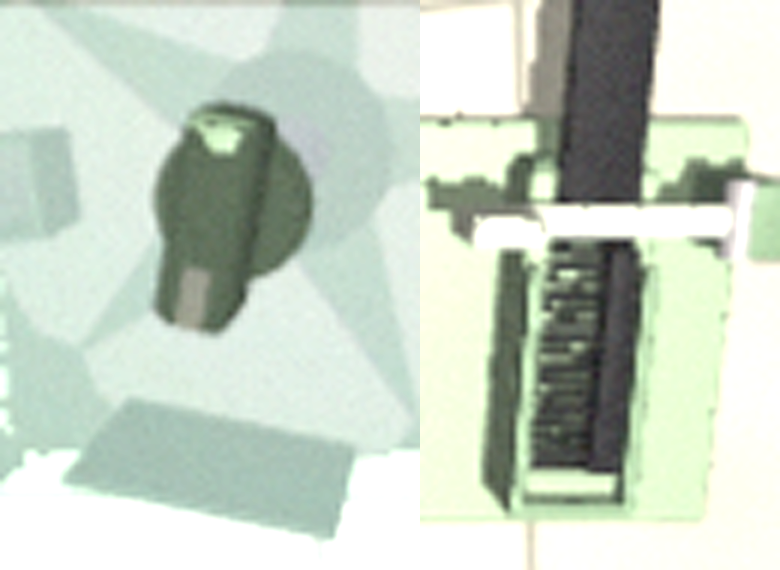

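```bash
cat >> h.py <<'E'
ORG=np.array([.641,.048]);YAW=-0.1026
def L(x,y,z):
    c,s=np.cos(YAW),np.sin(YAW); return np.array([ORG[0]+c*x-s*y,ORG[1]+s*x+c*y,z])
def path(pts,az=None,o=None):
    for p in pts: go(p,az if az is not None else np.degrees(YAW),o)
E
python3 - <<'E'
from h import *
path([L(.0205,.203,.18),L(.0205,.203,.086)])
E
```

```text
row [14.68, 30.11, 1.29] [-0.0, 1.568, -0.0]
row [14.68, 39.51, 1.29] [-0.0, 1.568, -0.0]
```

Request:
carry_out(
  moves=[
    [0.45,14.7,20,1.3,0,1.57,0],
    [0.45,14.7,20,1.3,0,1.57,0],
    [0.45,14.7,20,1.3,0,1.57,0],
    [0.45,14.7,20,1.3,0,1.57,0],
    [0.45,14.7,20,1.3,0,1.57,0],
    [0.45,14.7,20,1.3,0,1.57,0],
    [0.45,14.7,20,1.3,0,1.57,0],
    [0.45,14.7,20,1.3,0,1.57,0],
    [0.45,14.7,20,1.3,0,1.57,0],
    [0.45,14.7,20,1.3,0,1.57,0],
    [0.45,14.7,20,1.3,0,1.57,0],
    [0.45,14.7,20,1.3,0,1.57,0],
    [0.45,14.7,30,1.3,0,1.57,0],
    [0.45,14.7,30,1.3,0,1.57,0],
    [0.45,14.7,30,1.3,0,1.57,0],
  ],
)

```text
time: 4.65
position: [0.6773, 0.2468, 0.1727]
tool_rot: [0.708, -0.042, 0.03, -0.705]
ft_force: [-2.2, 0.2, -0.6]
grip_width: 0.0391
```

```bash
python3 - <<'E'
from h import *
o=st(); im=snap('wrist','w3')
print(proj(L(.0205,.203,.078),'wrist',o),proj(L(.0205,.203,.09),'wrist',o),proj(L(.0205,.288,.057),'wrist',o))
path([L(.0205,.203,.086)])
E
```

```text
t 4.65 p [0.6773 0.2468 0.1727] q [ 0.7077 -0.0422  0.0302 -0.7046] j [ 0.195  0.743  1.216 -0.     1.2    0.297] f [-2.2  0.2 -0.6] g 0.0391
[324.68608318 212.99291947] [324.82850356 217.59323442] [325.31009368 111.76493995]
row [0.28, 9.1, 0.09] [0.003, -0.0, -0.009]
```

View pics/w3.png

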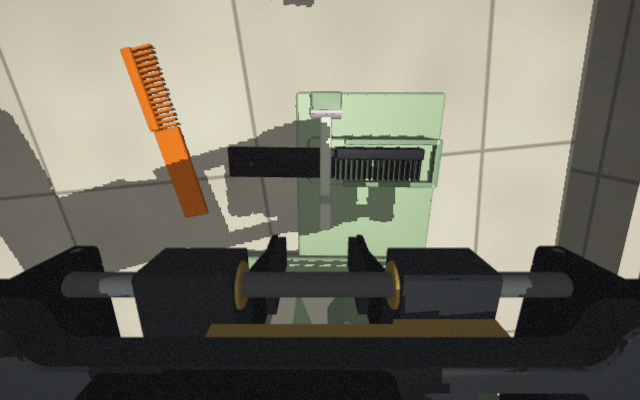

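Request:
carry_out(
  moves=[
    [0.45,0,4,0,0,0,0],
    [0.45,0,7,0,0,0,0],
    [0.45,0,9.4,0,0,0,0],
    [0.45,0,9.4,0,0,0,0],
    [0.45,0,9.4,0,0,0,0],
    [0.45,0,9.4,0,0,0,0],
  ],
)

```text
time: 5.3
position: [0.6858, 0.2486, 0.0904]
tool_rot: [-0.706, 0.034, -0.039, 0.707]
ft_force: [0.3, -0.0, -0.2]
grip_width: 0.0394
```

```bash
python3 - <<'E'
from h import *
o=st(); im=snap('wrist','w4'); im=snap('side','s4')
cv2.imwrite('pics/s4a.png',cv2.resize(im[180:320,160:320,::-1],None,fx=4,fy=4))
path([L(.0205,.203,.086)])
E
```

```text
t 5.3 p [0.6858 0.2486 0.0904] q [-0.7056  0.0344 -0.0389  0.7067] j [0.195 0.84  1.257 0.    1.037 0.299] f [ 0.3 -0.  -0.2] g 0.0394
row [-0.29, 0.36, -0.09] [-0.001, -0.001, 0.005]
```

View pics/w4.png

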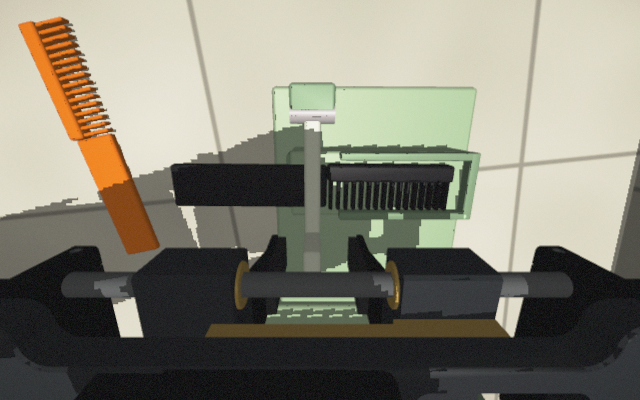

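View pics/s4a.png

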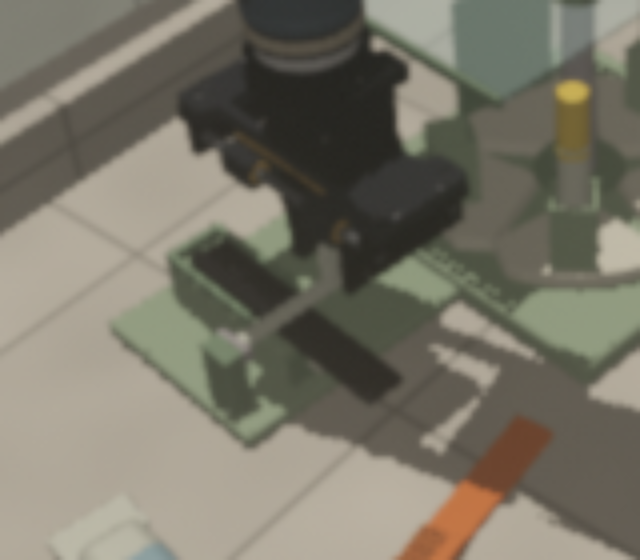

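Request:
carry_out(
  force=12,
  moves=[
    [0.45,-0.3,0.3,0,0,0,0],
    [0.45,-0.3,0.3,0,0,0,0],
    [0.05,-0.3,0.3,0,0,0,0],
    [0.05,-0.3,0.3,0,0,0,0],
    [0.05,-0.3,0.3,0,0,0,0],
    [0.05,-0.3,0.3,0,0,0,0],
    [0.05,-0.3,0.3,0,0,0,0],
  ],
)

```text
time: 6.1
position: [0.6827, 0.2482, 0.084]
tool_rot: [-0.706, 0.035, -0.039, 0.706]
ft_force: [4.3, 0.7, -2.5]
grip_width: 0.0097
```

```bash
python3 - <<'E'
from h import *
o=st()
for a in np.arange(0,1.31,.1):
    y=-85*np.cos(a)+21*np.sin(a)+85; z=21*np.cos(a)+85*np.sin(a)-21
    print(round(a,1),'y',round(-z/10,2),'z',round(y/10,2))
E
```

```text
t 6.1 p [0.6827 0.2482 0.084 ] q [-0.706   0.035  -0.0386  0.7063] j [ 1.960e-01  8.450e-01  1.268e+00 -1.000e-03  1.023e+00  3.000e-01] f [ 4.3  0.7 -2.5] g 0.0097
0.0 y -0.0 z 0.0
0.1 y -0.84 z 0.25
0.2 y -1.65 z 0.59
0.3 y -2.42 z 1.0
0.4 y -3.14 z 1.49
0.5 y -3.82 z 2.05
0.6 y -4.43 z 2.67
0.7 y -4.98 z 3.35
0.8 y -5.46 z 4.08
0.9 y -5.86 z 4.86
1.0 y -6.19 z 5.67
1.1 y -6.43 z 6.52
1.2 y -6.58 z 7.38
1.3 y -6.65 z 8.25
```

Request:
carry_out(
  moves=[
    [0.05,0,-0.84,0.25,0,0,0],
    [0.05,0,-1.65,0.59,0,0,0],
    [0.05,0,-2.42,1.0,0,0,0],
    [0.05,0,-3.14,1.49,0,0,0],
    [0.05,0,-3.82,2.05,0,0,0],
    [0.05,0,-4.43,2.67,0,0,0],
    [0.05,0,-4.98,3.35,0,0,0],
    [0.05,0,-5.46,4.08,0,0,0],
    [0.05,0,-5.86,4.86,0,0,0],
    [0.05,0,-6.19,5.67,0,0,0],
    [0.05,0,-6.43,6.52,0,0,0],
    [0.05,0,-6.58,7.38,0,0,0],
    [0.05,0,-6.58,7.38,0,0,0],
    [0.05,0,-6.58,7.38,0,0,0],
  ],
)

```text
time: 7.5
position: [0.6906, 0.3221, 0.1514]
tool_rot: [-0.705, 0.035, -0.039, 0.707]
ft_force: [5.0, -1.4, 6.4]
grip_width: 0.01
```

Request:
carry_out(
  moves=[
    [0.4,0,0,0,0,0,0],
    [0.4,0,0,0,0,0,0],
    [0.4,0,0,0,0,0,0],
    [0.4,0,-4,0,0,0,0],
    [0.4,0,-8,0,0,0,0],
    [0.4,0,-8,0,0,0,0],
  ],
)

```text
time: 8.1
position: [0.6903, 0.3231, 0.2358]
tool_rot: [-0.705, 0.033, -0.04, 0.708]
ft_force: [0.2, -0.7, 1.6]
grip_width: 0.0344
```

```bash
python3 - <<'E'
from h import *
o=st(); im=snap('side','s5')
cv2.imwrite('pics/s5a.png',cv2.resize(im[180:320,160:320,::-1],None,fx=4,fy=4))
path([L(-.04,.243,.20),L(-.04,.243,.054)],84.1)
E
```

```text
t 8.1 p [0.6903 0.3231 0.2358] q [-0.7047  0.0334 -0.0398  0.7076] j [2.910e-01 7.320e-01 1.054e+00 1.000e-03 1.345e+00 3.950e-01] f [ 0.2 -0.7  1.6] g 0.0344
row [-5.96, 3.23, -3.52] [0.001, -1.571, 0.005]
row [-6.02, 17.83, -3.56] [0.001, -1.571, 0.005]
```

View pics/s5a.png

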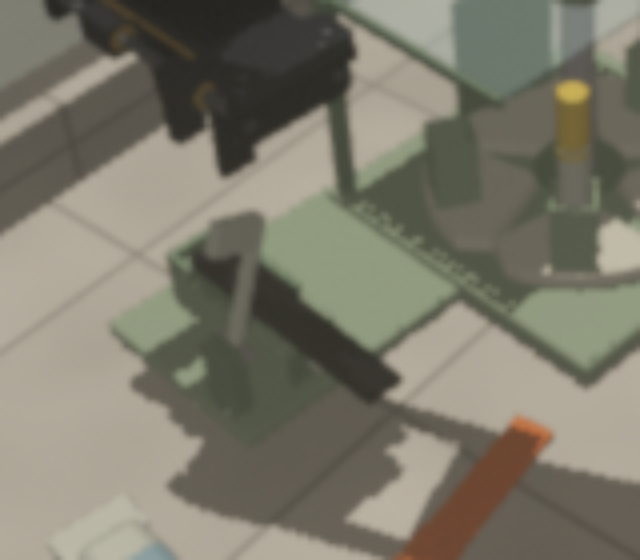

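Request:
carry_out(
  moves=[
    [0.5,-6,3,-3.5,0,-1.571,0],
    [0.5,-6,3,-3.5,0,-1.571,0],
    [0.5,-6,3,-3.5,0,-1.571,0],
    [0.5,-6,3,-3.5,0,-1.571,0],
    [0.5,-6,3,-3.5,0,-1.571,0],
    [0.5,-6,3,-3.5,0,-1.571,0],
    [0.5,-6,3,-3.5,0,-1.571,0],
    [0.5,-6,3,-3.5,0,-1.571,0],
    [0.5,-6,3,-3.5,0,-1.571,0],
    [0.5,-6,3,-3.5,0,-1.571,0],
    [0.5,-6,3,-3.5,0,-1.571,0],
    [0.5,-6,3,-3.5,0,-1.571,0],
    [0.5,-6,8,-3.5,0,-1.571,0],
    [0.5,-6,11,-3.5,0,-1.571,0],
    [0.5,-6,11,-3.5,0,-1.571,0],
    [0.5,-6,11,-3.5,0,-1.571,0],
  ],
)

```text
time: 9.75
position: [0.624, 0.2931, 0.1184]
tool_rot: [-0.525, -0.472, 0.474, 0.526]
ft_force: [0.4, 0.3, -0.3]
grip_width: 0.0432
```

```bash
python3 - <<'E'
from h import *
o=st(); im=snap('wrist','w6')
print(proj(L(-.0695,.229,.052),'wrist',o),proj(L(-.0695,.257,.052),'wrist',o))
path([L(-.04,.243,.053)],84.1)
E
```

```text
t 9.75 p [0.624  0.2931 0.1184] q [-0.525  -0.4723  0.4741  0.5259] j [ 0.277  0.762  1.355  0.     1.028 -1.189] f [ 0.4  0.3 -0.3] g 0.0432
[299.29568562 193.78986312] [336.28752113 193.74142593]
row [0.05, 6.71, -0.07] [0.001, -0.001, 0.0]
```

View pics/w6.png

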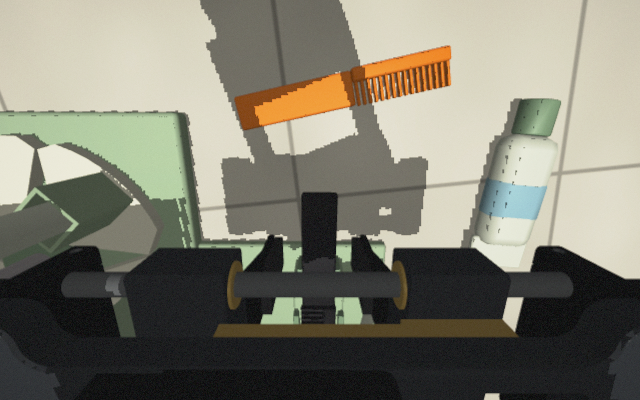

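Request:
carry_out(
  force=30,
  moves=[
    [0.5,0.1,3.5,0,0,0,0],
    [0.5,0.1,6.6,0,0,0,0],
    [0.5,0.1,6.6,0,0,0,0],
    [0.5,0.1,6.6,0,0,0,0],
    [0.15,0.1,6.6,0,0,0,0],
    [0.15,0.1,6.6,0,0,0,0],
    [0.15,0.1,6.6,0,0,0,0],
    [0.15,0.1,6.6,0,0,0,0],
    [0.15,0.1,6.6,0,0,0,0],
  ],
)

```text
time: 10.7
position: [0.6259, 0.2945, 0.0545]
tool_rot: [0.526, 0.474, -0.473, -0.525]
ft_force: [0.6, 0.3, 3.6]
grip_width: 0.0274
```

Request:
carry_out(
  moves=[
    [0.15,0,-0.1,1,0,0,0],
    [0.15,0,-0.1,2,0,0,0],
    [0.15,0,-0.1,3,0,0,0],
    [0.15,0,-0.1,4,0,0,0],
    [0.15,0,-0.1,5,0,0,0],
    [0.15,0,-0.1,6,0,0,0],
    [0.15,0,-0.1,7,0,0,0],
    [0.15,0,-0.1,8,0,0,0],
    [0.15,0,-0.1,9,0,0,0],
    [0.15,0,-0.1,10,0,0,0],
    [0.15,0,-0.1,11,0,0,0],
    [0.15,0,-0.1,12,0,0,0],
    [0.15,0,-0.1,13,0,0,0],
    [0.15,0,-3,13.5,0,0,0],
    [0.15,0,-6,13.5,0,0,0],
    [0.15,0,-10,13.5,0,0,0],
    [0.15,0,-14,13.5,0,0,0],
    [0.15,0,-17,13.5,0,0,0],
  ],
)

```text
time: 12.5
position: [0.4905, 0.3084, 0.2257]
tool_rot: [0.525, 0.474, -0.473, -0.525]
ft_force: [0.2, 0.5, -1.0]
grip_width: 0.0275
```

```bash
python3 - <<'E'
from h import *
o=st(); im=snap('wrist','w7'); im=snap('top','t7')
cv2.imwrite('pics/t7a.png',im[100:340,140:540,::-1].repeat(2,0).repeat(2,1))
E
```

```text
t 12.5 p [0.4905 0.3084 0.2257] q [ 0.5255  0.4741 -0.4727 -0.525 ] j [ 0.368  0.492  1.574  0.     1.074 -1.099] f [ 0.2  0.5 -1. ] g 0.0275
```

View pics/w7.png

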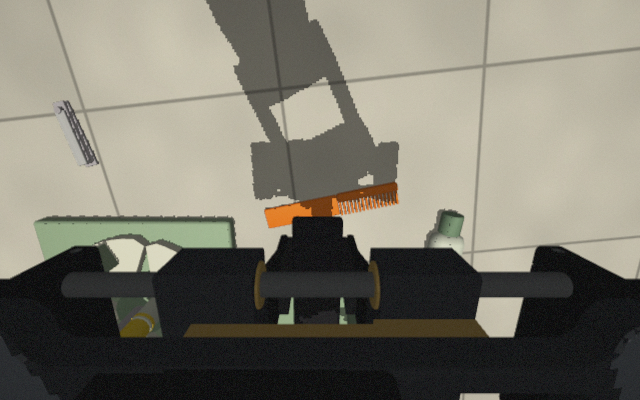

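View pics/t7a.png

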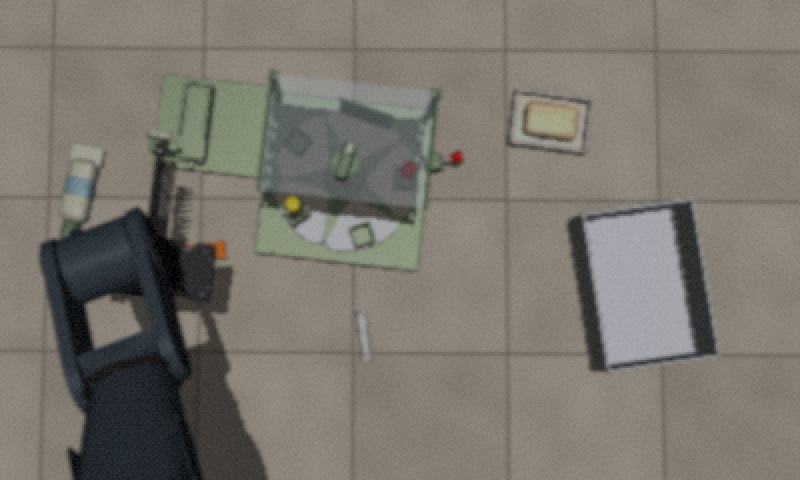

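```bash
cat > bk.py <<'E'
from h import *
def basket(corners):
    c=np.array([wpx(u,v,.095,'top')[:2] for u,v in corners]) # TL,TR,BR,BL in image
    ctr=c.mean(0); d=(c[0]+c[1])/2-(c[2]+c[3])/2; yaw=np.arctan2(d[1],d[0])
    e=(c[0]+c[3])/2-(c[1]+c[2])/2
    print('basket',ctr.round(4),'yaw',np.degrees(yaw).round(1),'len',np.linalg.norm(d).round(3),'wid',np.linalg.norm(e).round(3),np.degrees(np.arctan2(e[1],e[0])).round(1)); return ctr,yaw
E
python3 - <<'E'
from bk import *
basket([(400+x/5-.4,180+y/5-.4) for x,y in [(155,138),(432,100),(490,487),(218,522)]])
E
```

```text
basket [ 0.4787 -0.4099] yaw 7.8 len 0.232 wid 0.166 97.9
```

```bash
cat >> bk.py <<'E'
def B(ctr,yaw,x,y,z): c,s=np.cos(yaw),np.sin(yaw); return np.array([ctr[0]+c*x-s*y,ctr[1]+s*x+c*y,z])
E
python3 - <<'E'
from bk import *
c=np.array([.4787,-.4099]);y=np.radians(7.8)
go([.46,.1,.345],84.1);go(B(c,y,-.0604,.035,.345),97.8);go(B(c,y,-.0604,.035,.18),97.8);go(B(c,y,-.0604,.035,.06),97.8)
E
```

```text
row [-21.11, -11.8, 0.99] [0.009, -0.001, 0.005]
row [-69.66, -12.02, 0.56] [0.009, -0.24, 0.004]
row [-69.74, 4.48, 0.7] [0.009, -0.24, 0.004]
row [-69.79, 16.48, 0.81] [0.009, -0.24, 0.004]
```

Request:
carry_out(
  moves=[
    [0.15,0,-5,0,0,0,0],
    [0.15,0,-10,0,0,0,0],
    [0.15,-4,-12,0,0,0,0],
    [0.15,-8,-12,0.2,0,0,0],
    [0.15,-12,-12,0.4,0,0,0],
    [0.15,-16,-12,0.6,0,0,0],
    [0.15,-20,-12,0.7,0,0,0],
    [0.15,-24,-12,0.7,0,-0.05,0],
    [0.15,-28,-12,0.7,0,-0.1,0],
    [0.15,-32,-12,0.7,0,-0.15,0],
    [0.15,-36,-12,0.7,0,-0.2,0],
    [0.15,-40,-12,0.7,0,-0.24,0],
    [0.15,-44,-12,0.7,0,-0.24,0],
    [0.15,-48,-12,0.7,0,-0.24,0],
    [0.15,-52,-12,0.7,0,-0.24,0],
    [0.15,-56,-12,0.7,0,-0.24,0],
    [0.15,-60,-12,0.7,0,-0.24,0],
    [0.15,-64,-12,0.7,0,-0.24,0],
    [0.15,-68,-12,0.7,0,-0.24,0],
    [0.15,-69.7,-12,0.7,0,-0.24,0],
  ],
)

```text
time: 14.6
position: [0.4105, -0.3872, 0.3416]
tool_rot: [-0.465, -0.532, 0.532, 0.466]
ft_force: [-0.1, 1.0, -0.2]
grip_width: 0.0276
```

```bash
python3 - <<'E'
from bk import *
o=st(); im=snap('wrist','w8')
c=np.array([.4787,-.4099]);y=np.radians(7.8)
for s in [(-.116,-.081),(-.116,.081)]: print(proj(B(c,y,*s,.095),'wrist',o))
go(B(c,y,-.0604,.035,.18),97.8);go(B(c,y,-.0604,.035,.06),97.8)
E
```

```text
t 14.6 p [ 0.4105 -0.3872  0.3416] q [-0.4651 -0.532   0.5324  0.4661] j [-9.540e-01  3.490e-01  1.465e+00 -1.000e-03  1.330e+00 -2.658e+00] f [-0.1  1.  -0.2] g 0.0276
[232.96576882 143.56982665]
[352.69799443 143.27019392]
row [0.46, 16.16, -0.45] [-0.001, -0.003, -0.001]
row [0.47, 28.16, -0.47] [-0.001, -0.003, -0.001]
```

View pics/w8.png

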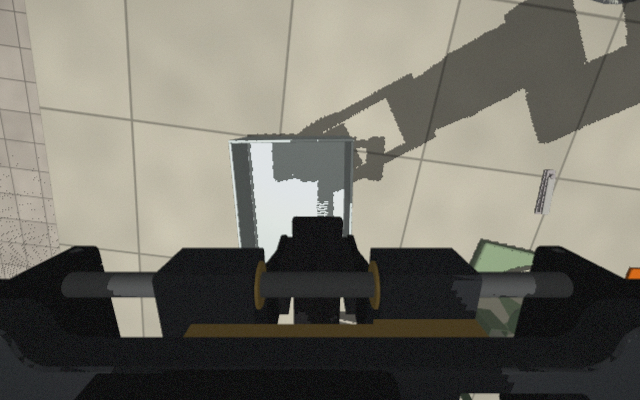

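Request:
carry_out(
  moves=[
    [0.15,0,5,0,0,0,0],
    [0.15,0,10,0,0,0,0],
    [0.15,0,15,0,0,0,0],
    [0.15,0,19,0,0,0,0],
    [0.15,0,22,0,0,0,0],
    [0.15,0,25,0,0,0,0],
    [0.15,0,27,0,0,0,0],
    [0.15,0,28.3,0,0,0,0],
    [0.15,0,28.3,0,0,0,0],
    [0.15,0,28.3,0,0,0,0],
  ],
)

```text
time: 15.65
position: [0.4118, -0.384, 0.0607]
tool_rot: [0.465, 0.533, -0.533, -0.465]
ft_force: [0.5, -1.0, 0.4]
grip_width: 0.0278
```

Request:
carry_out(
  moves=[
    [0.45,0,0,0,0,0,0],
    [0.45,0,0,0,0,0,0],
    [0.45,0,0,0,0,0,0],
    [0.45,0,-5,0,0,0,0],
    [0.45,0,-10,0,0,0,0],
    [0.45,0,-15,0,0,0,0],
    [0.45,0,-20,0,0,0,0],
    [0.45,0,-26,0,0,0,0],
    [0.45,0,-29,0,0,0,0],
    [0.45,0,-29,0,0,0,0],
  ],
)

```text
time: 16.65
position: [0.4134, -0.3869, 0.358]
tool_rot: [-0.47, -0.532, 0.534, 0.459]
ft_force: [-0.7, 0.1, 0.9]
grip_width: 0.0391
```

```bash
python3 - <<'E'
from bk import *
o=st(); im=snap('wrist','w9');
im=snap('side','s9');cv2.imwrite('pics/s9a.png',cv2.resize(im[110:230,360:500,::-1],None,fx=4,fy=4))
for d in [0]:
    go([.48,.03,.35],0)
E
```

```text
t 16.65 p [ 0.4134 -0.3869  0.358 ] q [-0.4702 -0.5316  0.5342  0.4594] j [-0.95   0.33   1.447  0.     1.349 -2.657] f [-0.7  0.1  0.9] g 0.0391
row [40.12, 0.09, -12.42] [0.003, 1.707, -0.001]
```

View pics/w9.png

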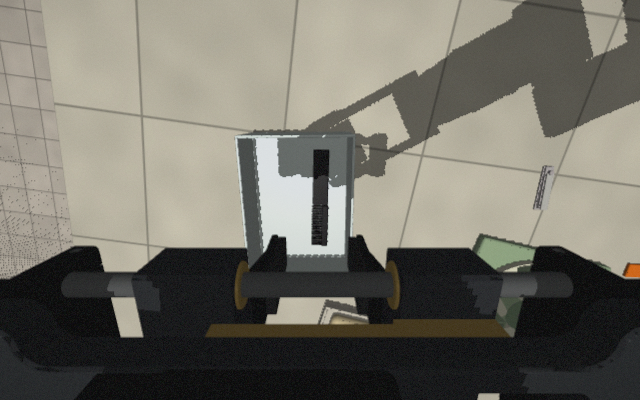

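View pics/s9a.png

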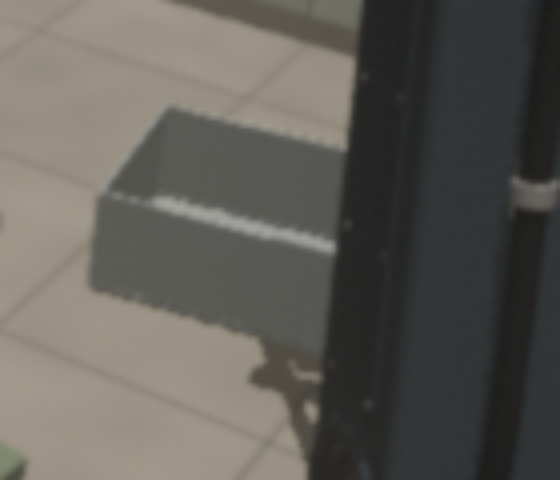

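```bash
python3 - <<'E'
from bk import *
o=st()
go([.641,.048,.32],72)
E
```

```text
t 16.75 p [ 0.4114 -0.3843  0.3517] q [-0.4658 -0.5326  0.5331  0.4638] j [-0.95   0.336  1.455  0.     1.347 -2.657] f [ 0.5 -0.  -1.1] g 0.0393
row [39.73, 3.11, -28.61] [0.002, 0.45, -0.002]
```

Request:
carry_out(
  moves=[
    [0.5,4,3,-2.9,0,0.1,0],
    [0.5,8,3,-5.8,0,0.2,0],
    [0.5,12,3,-8.6,0,0.3,0],
    [0.5,16,3,-11.5,0,0.4,0],
    [0.5,20,3,-14.3,0,0.45,0],
    [0.5,24,3,-17.2,0,0.45,0],
    [0.5,28,3,-20,0,0.45,0],
    [0.5,32,3,-22.9,0,0.45,0],
    [0.5,36,3,-25.8,0,0.45,0],
    [0.5,39.7,3,-28.6,0,0.45,0],
    [0.5,39.7,3,-28.6,0,0.45,0],
    [0.5,39.7,3,-28.6,0,0.45,0],
    [0.5,39.7,3,-28.6,0,0.45,0],
  ],
)

```text
time: 18.05
position: [0.6397, 0.0469, 0.3187]
tool_rot: [-0.571, -0.414, 0.417, 0.573]
ft_force: [0.7, -0.0, 0.3]
grip_width: 0.0434
```

```bash
python3 - <<'E'
from bk import *
o=st(); im=snap('wrist','w10')
go([.641,.048,.234],72)
print(proj([.641,.048,.24],'wrist',o))
E
```

```text
t 18.05 p [0.6397 0.0469 0.3187] q [-0.5714 -0.4144  0.4167  0.5728] j [-1.000e-01  4.860e-01  1.300e+00 -1.000e-03  1.359e+00 -1.357e+00] f [ 0.7 -0.   0.3] g 0.0434
row [0.19, 8.52, -0.08] [-0.003, -0.001, -0.001]
[318.54761403 223.43830125]
```

View pics/w10.png

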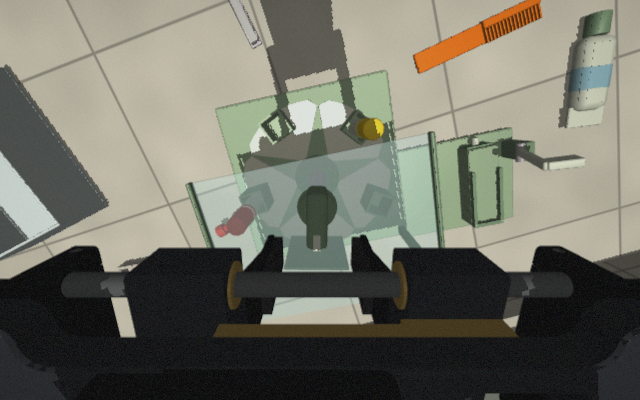

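Request:
carry_out(
  force=15,
  moves=[
    [0.5,0.1,3,0,0,0,0],
    [0.5,0.1,6,0,0,0,0],
    [0.5,0.1,8.5,0,0,0,0],
    [0.5,0.1,8.5,0,0,0,0],
    [0.5,0.1,8.5,0,0,0,0],
    [0.05,0.1,8.5,0,0,0,0],
    [0.05,0.1,8.5,0,0,0,0],
    [0.05,0.1,8.5,0,0,0,0],
    [0.05,0.1,8.5,0,0,0,0],
  ],
)

```text
time: 19.0
position: [0.6412, 0.0472, 0.2364]
tool_rot: [0.573, 0.415, -0.417, -0.57]
ft_force: [-2.2, -9.2, 3.4]
grip_width: 0.0192
```

```bash
python3 - <<'E'
from bk import *
o=st(); go([.641,.048,.234],120.1)
E
```

```text
t 19.0 p [0.6412 0.0472 0.2364] q [ 0.5731  0.4152 -0.4168 -0.5705] j [-0.098  0.564  1.397 -0.005  1.18  -1.354] f [-2.2 -9.2  3.4] g 0.0192
row [0.08, 0.24, 0.05] [-0.0, -0.838, -0.004]
```

Request:
carry_out(
  force=20,
  moves=[
    [0.05,-0.1,0,0,0,0,0],
    [0.05,-0.1,0,0,0,0,0],
    [0.05,-0.1,0,0,0,-0.1,0],
    [0.05,-0.1,0,0,0,-0.2,0],
    [0.05,-0.1,0,0,0,-0.3,0],
    [0.05,-0.1,0,0,0,-0.4,0],
    [0.05,-0.1,0,0,0,-0.5,0],
    [0.05,-0.1,0,0,0,-0.6,0],
    [0.05,-0.1,0,0,0,-0.7,0],
    [0.05,-0.1,0,0,0,-0.8,0],
    [0.05,-0.1,0,0,0,-0.84,0],
    [0.05,-0.1,0,0,0,-0.84,0],
    [0.05,-0.1,0,0,0,-0.84,0],
    [0.05,-0.1,0,0,0,-0.84,0],
  ],
)

```text
time: 20.4
position: [0.641, 0.0464, 0.2364]
tool_rot: [-0.353, -0.612, 0.614, 0.352]
ft_force: [-2.6, -5.8, 4.7]
grip_width: 0.0177
```

```bash
python3 - <<'E'
from bk import *
o=st(); go([.641,.048,.234],120.1)
im=snap('wrist','w11')
E
```

```text
t 20.4 p [0.641  0.0464 0.2364] q [-0.3535 -0.6121  0.6136  0.3521] j [-0.1    0.563  1.398 -0.003  1.18  -2.196] f [-2.6 -5.8  4.7] g 0.0177
row [0.14, 0.24, -0.08] [-0.001, 0.001, -0.003]
```

View pics/w11.png

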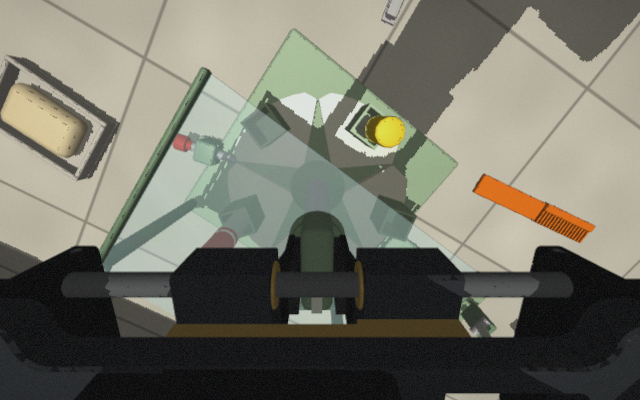

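Yellow is at the front (wrist px 385,130). I'll release so the carousel centres itself, rise, then look.

Request:
carry_out(
  moves=[
    [0.5,0,0,0,0,0,0],
    [0.5,0,0,0,0,0,0],
    [0.5,0,0,0,0,0,0],
    [0.5,0,-4,0,0,0,0],
    [0.5,0,-8,0,0,0,0],
    [0.5,0,-12,0,0,0,0],
    [0.5,0,-12,0,0,0,0],
    [0.5,0,-12,0,0,0,0],
  ],
)

```text
time: 21.25
position: [0.6412, 0.0483, 0.3564]
tool_rot: [0.353, 0.613, -0.612, -0.352]
ft_force: [-0.2, 0.6, -0.8]
grip_width: 0.0433
```

```bash
python3 - <<'E'
from bk import *
o=st(); im=snap('wrist','w12')
cv2.imwrite('pics/w12a.png',cv2.resize(im[0:260,140:540,::-1],None,fx=2,fy=2,interpolation=cv2.INTER_CUBIC))
for r in (.173,.181,.189):
    a=np.radians(-72); print(r,proj(L(r*np.cos(a),r*np.sin(a),.028),'wrist',o))
print('tube exp',proj(L(-.092,0,.1765),'wrist',o),proj(L(-.048,0.12,.1875),'wrist',o),proj(L(-.048,-0.12,.1875),'wrist',o))
E
```

```text
t 21.25 p [0.6412 0.0483 0.3564] q [ 0.3533  0.6135 -0.6124 -0.3519] j [-9.900e-02  4.570e-01  1.246e+00  1.000e-03  1.436e+00 -2.196e+00] f [-0.2  0.6 -0.8] g 0.0433
0.173 [215.58335344 137.16149793]
0.181 [210.75131333 135.59399546]
0.189 [205.90396399 134.02152671]
tube exp [365.61158123 125.56223348] [423.30546414 220.11838925] [249.02036253  90.06558104]
```

View pics/w12a.png

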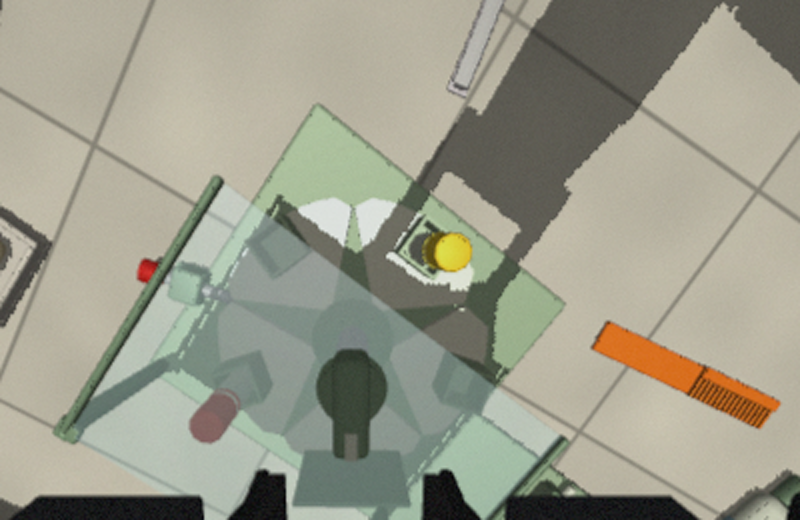

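```bash
python3 - <<'E'
from bk import *
path([L(-.092,0,.26),L(-.092,0,.161)],84.1)
E
```

```text
row [5.35, 9.48, 7.39] [-0.001, 0.629, 0.001]
row [5.34, 19.38, 7.38] [-0.001, 0.629, 0.001]
```

Request:
carry_out(
  moves=[
    [0.5,2,1,2.5,0,0.15,0],
    [0.5,4,2,5,0,0.3,0],
    [0.5,5.3,5,7.4,0,0.45,0],
    [0.5,5.3,7,7.4,0,0.55,0],
    [0.5,5.3,9.4,7.4,0,0.63,0],
    [0.5,5.3,9.4,7.4,0,0.63,0],
    [0.5,5.3,9.4,7.4,0,0.63,0],
    [0.5,5.3,9.4,7.4,0,0.63,0],
  ],
)

```text
time: 22.1
position: [0.5509, 0.0564, 0.2618]
tool_rot: [0.525, 0.474, -0.473, -0.525]
ft_force: [-0.3, -0.3, 0.1]
grip_width: 0.0436
```

```bash
python3 - <<'E'
from bk import *
o=st(); im=snap('wrist','w13')
path([L(-.092,0,.161)],84.1)
print(proj(L(-.092,0,.1765),'wrist',o))
E
```

```text
t 22.1 p [0.5509 0.0564 0.2618] q [ 0.5252  0.4739 -0.4735 -0.5248] j [-0.1    0.414  1.597  0.     1.13  -1.568] f [-0.3 -0.3  0.1] g 0.0436
row [0.08, 10.11, 0.19] [0.002, 0.0, 0.0]
[317.52484207 217.54709966]
```

View pics/w13.png

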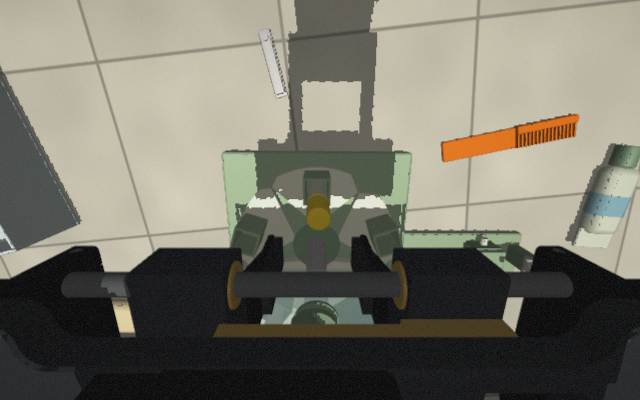

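Request:
carry_out(
  force=25,
  moves=[
    [0.5,0,4,0.1,0,0,0],
    [0.5,0,8,0.1,0,0,0],
    [0.5,0,10,0.1,0,0,0],
    [0.5,0,10,0.1,0,0,0],
    [0.5,0,10,0.1,0,0,0],
    [0.1,0,10,0.1,0,0,0],
    [0.1,0,10,0.1,0,0,0],
    [0.1,0,10,0.1,0,0,0],
    [0.1,0,10,0.1,0,0,0],
    [0.1,0,10,0.1,0,0,0],
  ],
)

```text
time: 23.15
position: [0.5498, 0.0565, 0.1622]
tool_rot: [0.526, 0.474, -0.473, -0.525]
ft_force: [-1.1, 0.1, 4.8]
grip_width: 0.0216
```

Request:
carry_out(
  moves=[
    [0.1,0,-1,0,0,0,0],
    [0.1,0,-2,0,0,0,0],
    [0.1,0,-3.5,0,0,0,0],
    [0.1,0,-5,0,0,0,0],
    [0.1,0,-7,0,0,0,0],
    [0.1,0,-9,0,0,0,0],
    [0.1,0,-12,0,0,0,0],
    [0.1,0,-15,0,0,0,0],
    [0.1,0,-18,0,0,0,0],
    [0.1,0,-18,0,0,0,0],
  ],
)

```text
time: 24.15
position: [0.5517, 0.0564, 0.3468]
tool_rot: [0.528, 0.476, -0.471, -0.522]
ft_force: [0.4, -0.5, -0.4]
grip_width: 0.0214
```

```bash
python3 - <<'E'
from bk import *
o=st(); im=snap('top','t14'); snap('wrist','w14'); snap('side','s14')
cv2.imwrite('pics/t14a.png',cv2.resize(im[180:300,400:520,::-1],None,fx=5,fy=5,interpolation=cv2.INTER_CUBIC)) 
E
```

```text
t 24.15 p [0.5517 0.0564 0.3468] q [ 0.528   0.476  -0.4709 -0.5224] j [-0.1    0.324  1.488  0.     1.319 -1.567] f [ 0.4 -0.5 -0.4] g 0.0214
```

View pics/t14a.png

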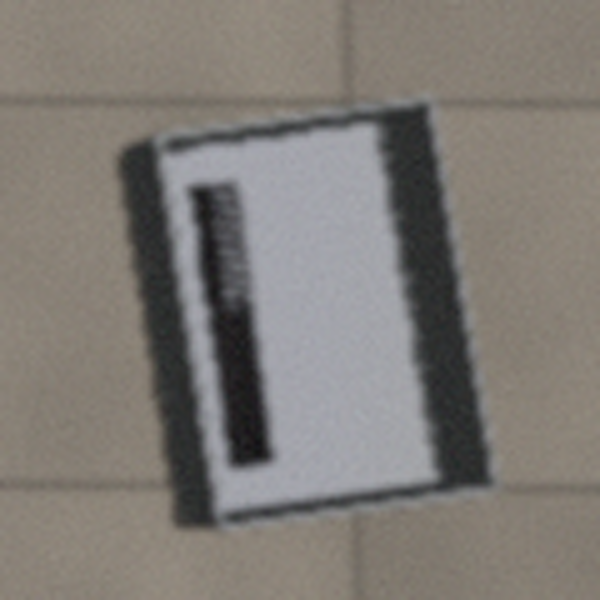

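View pics/w14.png

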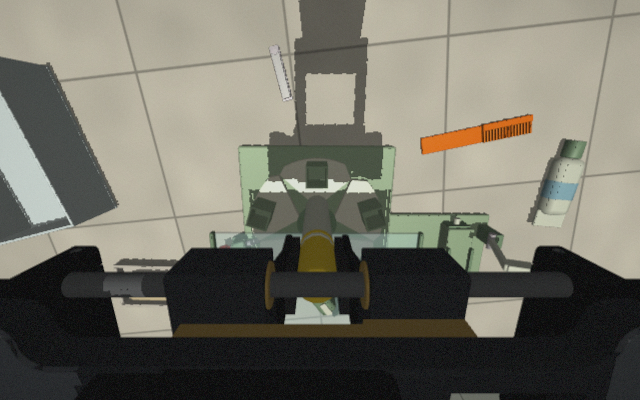

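View pics/s14.png

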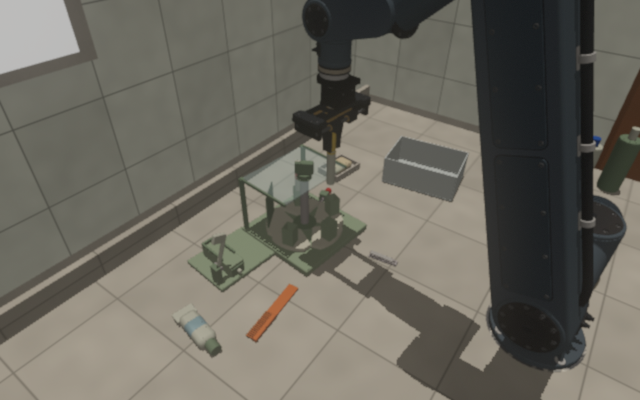

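```bash
cat >> bk.py <<'E'
def got(g,az,tilt,o=None):
    """grasp point target g; tilt about tool x"""
    if o is None: o=robot.get_obs()
    Rc=R.from_quat(o['tool_rot']); a=np.radians(az)
    x=np.array([np.cos(a),np.sin(a),0]); y=np.array([0,0,-1.]); z=np.cross(x,y)
    Rt=R.from_matrix(np.stack([x,y,z],1))*R.from_rotvec([tilt,0,0])
    p=np.array(g)-.006*Rt.apply([0,1,0])
    s=Rc.inv().apply(p-o['position'])*100; r=(Rc.inv()*Rt).as_rotvec()
    print('row',s.round(2).tolist(),r.round(3).tolist())
E
python3 - <<'E'
from bk import *
c=np.array([.4787,-.4099]);y=np.radians(7.8)
got(B(c,y,.02,-.03,.30),-82.2,0); got(B(c,y,.02,-.03,.25),-82.2,.5)
E
```

```text
row [-49.57, 3.5, -0.54] [-0.0, 2.902, -0.002]
row [-49.63, 8.58, -0.27] [0.086, 2.817, -0.721]
```

Request:
carry_out(
  moves=[
    [0.1,-2,1,0,0,0.145,0],
    [0.1,-4.5,1,0,0,0.29,0],
    [0.1,-7,1,0,0,0.435,0],
    [0.1,-9.5,1,0,0,0.58,0],
    [0.1,-12,1,0,0,0.725,0],
    [0.1,-14.5,1,0,0,0.87,0],
    [0.1,-17,1,0,0,1.015,0],
    [0.1,-20,1,0,0,1.16,0],
    [0.1,-22.5,1,0,0,1.305,0],
    [0.1,-25,1,0,0,1.45,0],
    [0.1,-27.5,1,0,0,1.595,0],
    [0.1,-30,1,0,0,1.74,0],
    [0.1,-32.5,1,0,0,1.885,0],
    [0.1,-35,1,0,0,2.03,0],
    [0.1,-37.5,2,0,0,2.175,0],
    [0.1,-40,2,0,0,2.32,0],
    [0.1,-42.5,3,0,0,2.465,0],
    [0.1,-45,3,0,0,2.61,0],
    [0.1,-47.5,3,0,0,2.755,0],
    [0.1,-49.6,3.5,-0.5,0,2.9,0],
  ],
)

```text
time: 26.3
position: [0.5018, -0.4382, 0.3046]
tool_rot: [-0.532, 0.467, -0.465, 0.532]
ft_force: [0.2, 0.1, -0.1]
grip_width: 0.0214
```

Request:
carry_out(
  moves=[
    [0.1,0,0,0,0,0,0],
    [0.1,0,0,0,0,0,0],
    [0.1,0,0,0,0,0,0],
  ],
)

```text
time: 26.6
position: [0.5026, -0.4359, 0.3054]
tool_rot: [-0.533, 0.465, -0.463, 0.534]
ft_force: [-0.5, -0.2, -0.5]
grip_width: 0.0212
```

```bash
python3 - <<'E'
from bk import *
st()
c=np.array([.4787,-.4099]);y=np.radians(7.8)
snap('wrist','w15')
got(B(c,y,.02,-.03,.22),-82.2,.5); got(B(c,y,.02,-.03,.122),-82.2,.5);got(B(c,y,.02,-.03,.16),-82.2,.5)
E
```

```text
t 26.6 p [ 0.5026 -0.4359  0.3054] q [-0.5334  0.4648 -0.4629  0.534 ] j [-0.882  0.532  1.253  0.     1.359  0.549] f [-0.5 -0.2 -0.5] g 0.0212
row [0.11, 8.06, -0.32] [0.501, 0.003, -0.003]
row [0.12, 17.86, -0.31] [0.501, 0.003, -0.003]
row [0.12, 14.06, -0.31] [0.501, 0.003, -0.003]
```

View pics/w15.png

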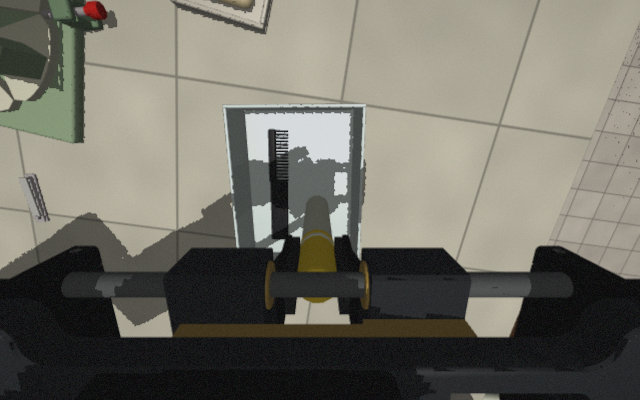

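Request:
carry_out(
  moves=[
    [0.1,0,2,0,0.12,0,0],
    [0.1,0,4,0,0.24,0,0],
    [0.1,0,6,0,0.36,0,0],
    [0.1,0.1,8,-0.3,0.5,0,0],
    [0.1,0.1,11,-0.3,0.5,0,0],
    [0.1,0.1,14,-0.3,0.5,0,0],
    [0.1,0.1,16,-0.3,0.5,0,0],
    [0.1,0.1,17.3,-0.3,0.5,0,0],
    [0.1,0.1,17.8,-0.3,0.5,0,0],
    [0.1,0.1,17.8,-0.3,0.5,0,0],
  ],
)

```text
time: 27.65
position: [0.5004, -0.4383, 0.1284]
tool_rot: [-0.385, 0.335, -0.565, 0.649]
ft_force: [0.7, -0.1, 0.2]
grip_width: 0.0214
```

Request:
carry_out(
  moves=[
    [0.1,0,0,0,0,0,0],
    [0.45,0,0,0,0,0,0],
    [0.45,0,0,0,0,0,0],
    [0.45,0,0,0,0,0,0],
    [0.45,0,-3,0,0,0,0],
    [0.45,0,-6,0,0,0,0],
    [0.45,0,-10,0,0,0,0],
    [0.45,0,-14,0,-0.1,0,0],
    [0.45,0,-17,0,-0.25,0,0],
    [0.45,0,-20,0,-0.4,0,0],
    [0.45,0,-20,0,-0.5,0,0],
    [0.45,0,-20,0,-0.5,0,0],
  ],
)

```text
time: 28.85
position: [0.4073, -0.4518, 0.3057]
tool_rot: [0.534, -0.462, 0.465, -0.534]
ft_force: [1.3, 1.8, -0.6]
grip_width: 0.039
```

```bash
python3 - <<'E'
from bk import *
st()
snap('wrist','w16')
go([.641,.048,.33],120.1-180)
E
```

```text
t 28.85 p [ 0.4073 -0.4518  0.3057] q [ 0.5343 -0.4621  0.465  -0.5337] j [-1.021  0.444  1.41   0.     1.283  0.409] f [ 1.3  1.8 -0.6] g 0.039
row [-46.14, -2.54, 30.24] [-0.002, -0.385, 0.001]
```

View pics/w16.png

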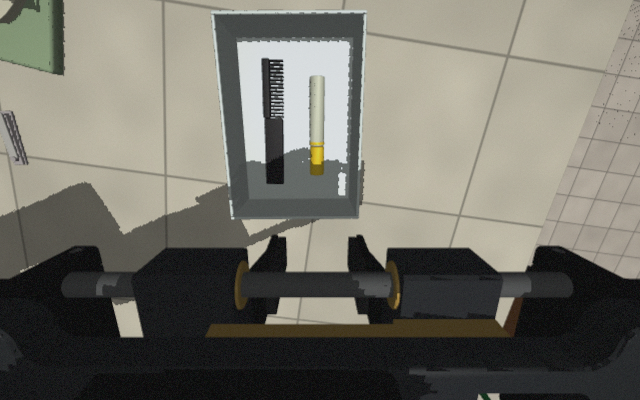

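Request:
carry_out(
  moves=[
    [0.5,-2.5,-3,1.6,0,-0.14,0],
    [0.5,-5,-3,3.2,0,-0.28,0],
    [0.5,-8,-3,5.2,0,-0.42,0],
    [0.5,-11,-3,7.2,0,-0.56,0],
    [0.5,-14,-3,9.2,0,-0.7,0],
    [0.5,-17,-3,11.1,0,-0.84,0],
    [0.5,-20,-3,13.1,0,-0.98,0],
    [0.5,-23,-3,15,0,-1.12,0],
    [0.5,-26,-3,17,0,-1.26,0],
    [0.5,-29,-3,19,0,-1.4,0],
    [0.5,-32,-3,21,0,-1.54,0],
    [0.5,-35,-3,23,0,-1.68,0],
    [0.5,-38,-3,25,0,-1.82,0],
    [0.5,-41,-3,26.9,0,-1.96,0],
    [0.5,-44,-3,28.8,0,-2.1,0],
    [0.5,-46,-3,30.2,0,-2.24,0],
    [0.5,-46,-3,30.2,0,-2.38,0],
    [0.5,-46,-3,30.2,0,-2.5,0],
  ],
)

```text
time: 30.7
position: [0.6401, 0.0458, 0.3318]
tool_rot: [-0.606, -0.361, 0.362, 0.609]
ft_force: [-0.7, -0.6, -0.4]
grip_width: 0.0436
```

```bash
python3 - <<'E'
from bk import *
st()
go([.641,.048,.33],120.1)
E
```

```text
t 30.7 p [0.6401 0.0458 0.3318] q [-0.6064 -0.361   0.3622  0.609 ] j [-0.103  0.476  1.282  0.002  1.388 -1.177] f [-0.7 -0.6 -0.4] g 0.0436
row [0.24, 0.18, 0.03] [-0.003, -1.023, 0.003]
```

Request:
carry_out(
  moves=[
    [0.5,0,0,0,0,-0.14,0],
    [0.5,0,0,0,0,-0.28,0],
    [0.5,0,0,0,0,-0.42,0],
    [0.5,0,0,0,0,-0.56,0],
    [0.5,0,0,0,0,-0.7,0],
    [0.5,0,0,0,0,-0.84,0],
    [0.5,0,0,0,0,-0.98,0],
    [0.5,0,0,0,0,-1.03,0],
    [0.5,0,0,0,0,-1.03,0],
    [0.5,0,0,0,0,-1.03,0],
    [0.5,0,0,0,0,-1.03,0],
  ],
)

```text
time: 31.8
position: [0.6407, 0.0449, 0.3332]
tool_rot: [0.353, 0.613, -0.613, -0.354]
ft_force: [0.2, 0.4, -0.4]
grip_width: 0.0438
```

```bash
python3 - <<'E'
from bk import *
st()
go([.641,.048,.234],120.1)
snap('wrist','w17')
E
```

```text
t 31.8 p [0.6407 0.0449 0.3332] q [ 0.3527  0.6126 -0.6126 -0.3536] j [-1.040e-01  4.740e-01  1.280e+00  1.000e-03  1.389e+00 -2.200e+00] f [ 0.2  0.4 -0.4] g 0.0438
row [0.24, 9.92, -0.19] [-0.001, -0.0, 0.001]
```

View pics/w17.png

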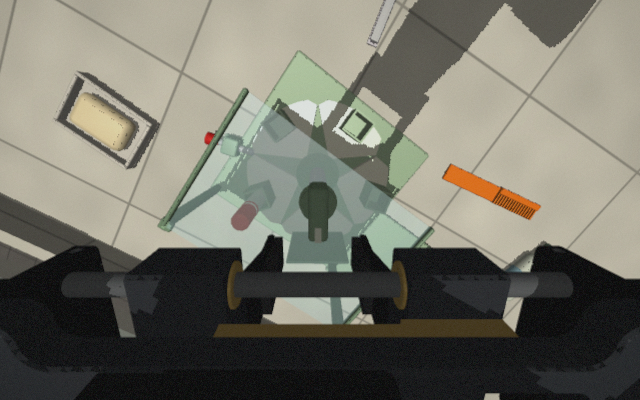

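Request:
carry_out(
  force=20,
  moves=[
    [0.5,0.05,4,-0.1,0,0,0],
    [0.5,0.05,8,-0.1,0,0,0],
    [0.5,0.05,9.8,-0.1,0,0,0],
    [0.5,0.05,9.8,-0.1,0,0,0],
    [0.5,0.05,9.8,-0.1,0,0,0],
    [0.05,0.05,9.8,-0.1,0,0,0],
    [0.05,0.05,9.8,-0.1,0,0,0],
    [0.05,0.05,9.8,-0.1,0,0,0],
    [0.05,0.05,9.8,-0.1,0,0,0],
    [0.05,0.05,9.8,-0.1,0,0,0],
    [0.05,0.05,9.8,-0.1,0,0,0],
  ],
)

```text
time: 32.95
position: [0.6417, 0.0466, 0.2367]
tool_rot: [0.353, 0.613, -0.612, -0.353]
ft_force: [-1.4, 1.3, 4.4]
grip_width: 0.018
```

```bash
python3 - <<'E'
from bk import *
st()
go([.641,.047,.236],-23.9)
E
```

```text
t 32.95 p [0.6417 0.0466 0.2367] q [ 0.3529  0.6132 -0.6124 -0.3528] j [-1.010e-01  5.640e-01  1.396e+00  1.000e-03  1.182e+00 -2.198e+00] f [-1.4  1.3  4.4] g 0.018
row [0.07, 0.07, 0.04] [-0.0, 2.514, 0.001]
```

Request:
carry_out(
  moves=[
    [0.05,0,0,0,0,0.13,0],
    [0.05,0,0,0,0,0.26,0],
    [0.05,0,0,0,0,0.39,0],
    [0.05,0,0,0,0,0.52,0],
    [0.05,0,0,0,0,0.65,0],
    [0.05,0,0,0,0,0.78,0],
    [0.05,0,0,0,0,0.91,0],
    [0.05,0,0,0,0,1.04,0],
    [0.05,0,0,0,0,1.17,0],
    [0.05,0,0,0,0,1.3,0],
    [0.05,0,0,0,0,1.43,0],
    [0.05,0,0,0,0,1.56,0],
    [0.05,0,0,0,0,1.69,0],
    [0.05,0,0,0,0,1.82,0],
    [0.05,0,0,0,0,1.95,0],
    [0.05,0,0,0,0,2.08,0],
    [0.05,0,0,0,0,2.21,0],
    [0.05,0,0,0,0,2.34,0],
    [0.05,0,0,0,0,2.45,0],
    [0.05,0,0,0,0,2.51,0],
  ],
)

```text
time: 34.95
position: [0.6407, 0.0455, 0.2367]
tool_rot: [0.693, -0.146, 0.145, -0.691]
ft_force: [-3.9, 0.2, 5.6]
grip_width: 0.0177
```

Request:
carry_out(
  moves=[
    [0.05,0,0,0,0,0,0],
    [0.05,0,0,0,0,0,0],
    [0.5,0,0,0,0,0,0],
    [0.5,0,0,0,0,0,0],
    [0.5,0,0,0,0,0,0],
    [0.5,0,-4,0,0,0,0],
    [0.5,0,-8,0,0,0,0],
    [0.5,0,-12,0,0,0,0],
    [0.5,0,-12,0,0,0,0],
    [0.5,0,-12,0,0,0,0],
  ],
)

```text
time: 35.95
position: [0.6421, 0.0462, 0.3569]
tool_rot: [-0.692, 0.144, -0.146, 0.692]
ft_force: [-0.6, 0.4, -0.3]
grip_width: 0.0434
```

```bash
python3 - <<'E'
from bk import *
o=st(); im=snap('wrist','w18')
cv2.imwrite('pics/w18a.png',cv2.resize(im[0:260,140:540,::-1],None,fx=2,fy=2,interpolation=cv2.INTER_CUBIC))
im=snap('top','t18')
cv2.imwrite('pics/t18a.png',cv2.resize(im[100:340,140:540,::-1],None,fx=2,fy=2,interpolation=cv2.INTER_CUBIC))
for r in (.173,.181,.189):
    a=np.radians(-72); print(r,proj(L(r*np.cos(a),r*np.sin(a),.028),'wrist',o),proj(L(r*np.cos(a),r*np.sin(a),.028),'top'))
print('tube exp',proj(L(-.092,0,.1765),'wrist',o),proj(L(-.092,0,.1765),'top'))
E
```

```text
t 35.95 p [0.6421 0.0462 0.3569] q [-0.692   0.144  -0.1459  0.6921] j [-0.101  0.458  1.244 -0.     1.437  0.311] f [-0.6  0.4 -0.3] g 0.0434
0.173 [370.90009638 245.60241477] [365.2061992  178.68569065]
0.181 [373.2414654  248.82998121] [367.68194793 178.17284394]
0.189 [375.56571121 252.03394338] [370.15724171 177.66009147]
tube exp [242.75404107 213.15675388] [308.0732792  215.09329524]
```

View pics/w18a.png

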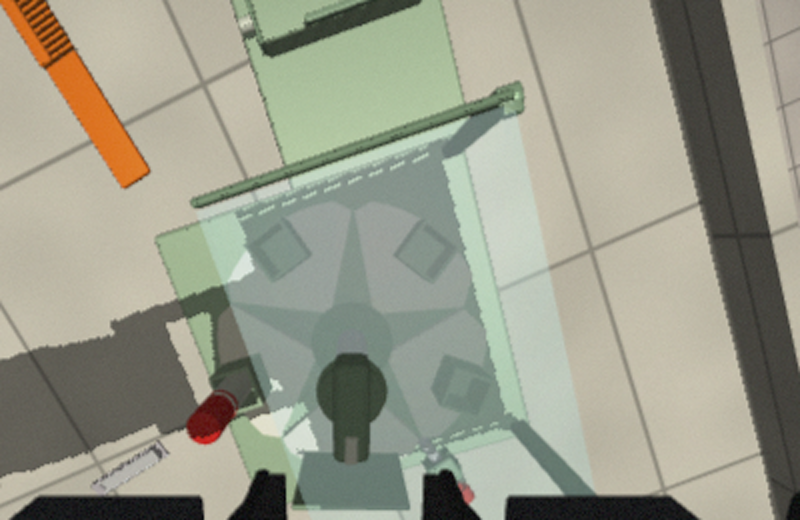

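View pics/t18a.png

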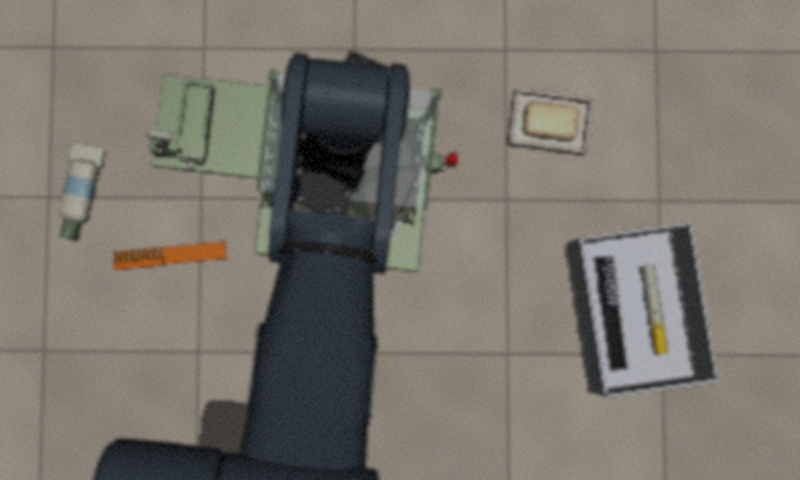

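```bash
python3 - <<'E'
from bk import *
path([L(-.092,0,.26)],84.1)
basket([(140+x/2-.25,100+y/2-.25) for x,y in [(580,241),(690,226),(714,380),(602,392)]])
E
```

```text
row [-8.79, 9.45, -2.63] [-0.002, -1.881, -0.003]
basket [ 0.4409 -0.4051] yaw 7.5 len 0.229 wid 0.167 97.2
```

Request:
carry_out(
  moves=[
    [0.5,-2,0,-0.6,0,-0.14,0],
    [0.5,-4,0,-1.2,0,-0.28,0],
    [0.5,-6,0,-1.8,0,-0.42,0],
    [0.5,-8,0,-2.4,0,-0.56,0],
    [0.5,-8.8,0,-2.6,0,-0.7,0],
    [0.5,-8.8,0,-2.6,0,-0.84,0],
    [0.5,-8.8,0,-2.6,0,-0.98,0],
    [0.5,-8.8,0,-2.6,0,-1.12,0],
    [0.5,-8.8,0,-2.6,0,-1.26,0],
    [0.5,-8.8,0,-2.6,0,-1.4,0],
    [0.5,-8.8,2,-2.6,0,-1.54,0],
    [0.5,-8.8,4,-2.6,0,-1.68,0],
    [0.5,-8.8,6,-2.6,0,-1.82,0],
    [0.5,-8.8,8,-2.6,0,-1.88,0],
    [0.5,-8.8,9.5,-2.6,0,-1.88,0],
    [0.5,-8.8,9.5,-2.6,0,-1.88,0],
    [0.5,-8.8,9.5,-2.6,0,-1.88,0],
    [0.5,-8.8,9.5,-2.6,0,-1.88,0],
  ],
)

```text
time: 37.85
position: [0.551, 0.0577, 0.2612]
tool_rot: [0.525, 0.474, -0.473, -0.525]
ft_force: [-0.4, -0.2, -0.5]
grip_width: 0.043
```

```bash
python3 - <<'E'
from bk import *
o=st(); im=snap('wrist','w19')
path([L(-.092,0,.161)],84.1)
print(proj(L(-.092,0,.1765),'wrist',o))
E
```

```text
t 37.85 p [0.551  0.0577 0.2612] q [ 0.5254  0.4735 -0.4732 -0.5251] j [-0.097  0.415  1.597  0.     1.129 -1.564] f [-0.4 -0.2 -0.5] g 0.043
row [-0.04, 10.05, 0.17] [0.001, -0.001, 0.0]
[316.0849211 217.9272283]
```

View pics/w19.png

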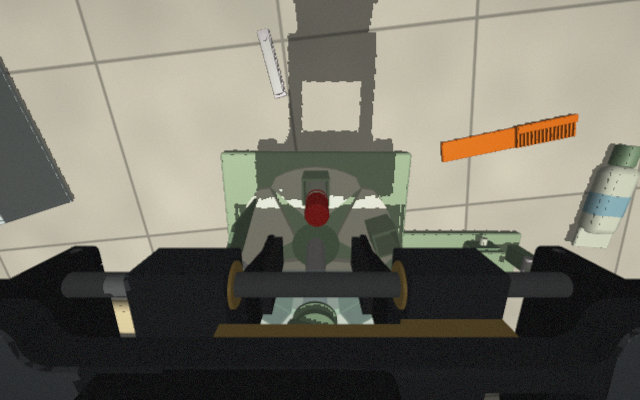

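Request:
carry_out(
  force=25,
  moves=[
    [0.5,0,4,0.1,0,0,0],
    [0.5,0,8,0.1,0,0,0],
    [0.5,0,10,0.1,0,0,0],
    [0.5,0,10,0.1,0,0,0],
    [0.5,0,10,0.1,0,0,0],
    [0.1,0,10,0.1,0,0,0],
    [0.1,0,10,0.1,0,0,0],
    [0.1,0,10,0.1,0,0,0],
    [0.1,0,10,0.1,0,0,0],
    [0.1,0,10,0.1,0,0,0],
  ],
)

```text
time: 38.9
position: [0.5502, 0.0577, 0.1618]
tool_rot: [0.526, 0.474, -0.473, -0.525]
ft_force: [0.0, 0.9, 4.1]
grip_width: 0.0214
```

Request:
carry_out(
  moves=[
    [0.1,0,-1,0,0,0,0],
    [0.1,0,-2,0,0,0,0],
    [0.1,0,-3.5,0,0,0,0],
    [0.1,0,-5,0,0,0,0],
    [0.1,0,-7,0,0,0,0],
    [0.1,0,-9,0,0,0,0],
    [0.1,0,-12,0,0,0,0],
    [0.1,0,-15,0,0,0,0],
    [0.1,0,-18,0,0,0,0],
    [0.1,0,-18,0,0,0,0],
  ],
)

```text
time: 39.9
position: [0.5517, 0.0577, 0.3462]
tool_rot: [0.528, 0.476, -0.471, -0.523]
ft_force: [0.7, 0.6, -0.1]
grip_width: 0.0212
```

```bash
python3 - <<'E'
from bk import *
o=st(); snap('side','s20'); im=snap('top','t20')
cv2.imwrite('pics/t20a.png',cv2.resize(im[190:310,400:520,::-1],None,fx=5,fy=5,interpolation=cv2.INTER_CUBIC)) 
c=np.array([.4409,-.4051]);y=np.radians(7.5)
got(B(c,y,.02,-.05,.30),-82.5,0)
E
```

```text
t 39.9 p [0.5517 0.0577 0.3462] q [ 0.5278  0.4759 -0.471  -0.5226] j [-0.097  0.325  1.488  0.     1.318 -1.564] f [ 0.7  0.6 -0.1] g 0.0212
row [-51.57, 3.57, 2.89] [0.0, 2.907, 0.002]
```

View pics/t20a.png

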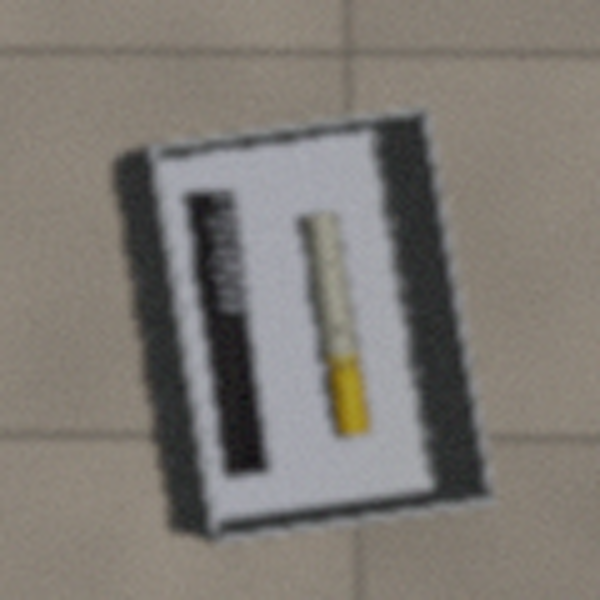

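View pics/s20.png

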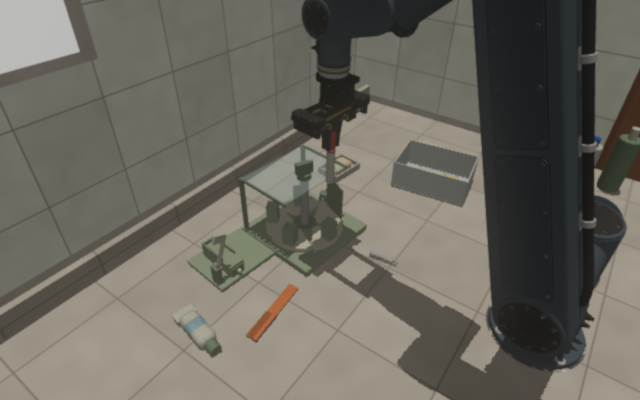

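```bash
python3 - <<'E'
from bk import *
c,y=basket([(400+x/5-.4,190+y/5-.4) for x,y in [(150,148),(425,112),(490,492),(213,538)]])
got(B(c,y,.02,0,.30),np.degrees(y)-90,0)
for u,v in [(322,215),(352,435),(205,195),(248,470)]:
    w=wpx(400+u/5-.4,190+v/5-.4,.015,'top')[:2]-c; print(R.from_euler('z',-y).apply([*w,0]).round(3))
E
```

```text
basket [ 0.4425 -0.4066] yaw 8.4 len 0.231 wid 0.167 98.7
row [-46.81, 3.57, 3.89] [0.0, 2.892, 0.002]
[ 0.062 -0.036  0.   ]
[-0.076 -0.032  0.   ]
[0.085 0.035 0.   ]
[-0.088  0.036  0.   ]
```

Request:
carry_out(
  moves=[
    [0.1,-2,1,0,0,0.145,0],
    [0.1,-4.5,1,0,0,0.29,0],
    [0.1,-7,1,0.3,0,0.435,0],
    [0.1,-9.5,1,0.6,0,0.58,0],
    [0.1,-12,1,0.9,0,0.725,0],
    [0.1,-14.5,1,1.2,0,0.87,0],
    [0.1,-17,1,1.5,0,1.015,0],
    [0.1,-20,1,1.8,0,1.16,0],
    [0.1,-22.5,1,2,0,1.305,0],
    [0.1,-25,1,2.2,0,1.45,0],
    [0.1,-27.5,1,2.4,0,1.595,0],
    [0.1,-30,1,2.6,0,1.74,0],
    [0.1,-32.5,1,2.8,0,1.885,0],
    [0.1,-35,1,3,0,2.03,0],
    [0.1,-37.5,2,3.2,0,2.175,0],
    [0.1,-39.5,2,3.4,0,2.32,0],
    [0.1,-41.5,3,3.6,0,2.465,0],
    [0.1,-43.5,3,3.8,0,2.61,0],
    [0.1,-45.5,3,3.9,0,2.755,0],
    [0.1,-46.8,3.5,3.9,0,2.89,0],
  ],
)

```text
time: 42.0
position: [0.4614, -0.4045, 0.3043]
tool_rot: [-0.534, 0.464, -0.463, 0.534]
ft_force: [0.5, 1.4, -0.6]
grip_width: 0.0215
```

Request:
carry_out(
  moves=[
    [0.1,0,0,0,0,0,0],
    [0.1,0,0,0,0,0,0],
    [0.1,0,0,0,0,0,0],
  ],
)

```text
time: 42.3
position: [0.4622, -0.4024, 0.3052]
tool_rot: [-0.536, 0.462, -0.46, 0.536]
ft_force: [0.2, 0.3, -0.1]
grip_width: 0.0213
```

```bash
python3 - <<'E'
from bk import *
st()
c=np.array([.4425,-.4066]);y=np.radians(8.4)
snap('wrist','w21')
got(B(c,y,.02,0,.22),-81.6,.5); got(B(c,y,.02,0,.124),-81.6,.5)
E
```

```text
t 42.3 p [ 0.4622 -0.4024  0.3052] q [-0.5359  0.4618 -0.4603  0.5364] j [-0.899  0.454  1.394  0.     1.296  0.522] f [ 0.2  0.3 -0.1] g 0.0213
row [0.12, 8.04, -0.31] [0.5, 0.003, -0.002]
row [0.13, 17.64, -0.31] [0.5, 0.003, -0.002]
```

View pics/w21.png

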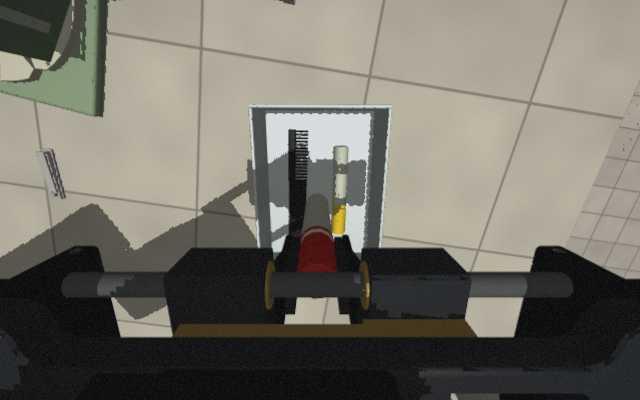

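Red is held and centred over the gap between the comb and the yellow tube. I'll tilt, lower and release.

Request:
carry_out(
  moves=[
    [0.1,0,2,0,0.12,0,0],
    [0.1,0,4,0,0.24,0,0],
    [0.1,0,6,0,0.36,0,0],
    [0.1,0.1,8,-0.3,0.5,0,0],
    [0.1,0.1,11,-0.3,0.5,0,0],
    [0.1,0.1,14,-0.3,0.5,0,0],
    [0.1,0.1,16,-0.3,0.5,0,0],
    [0.1,0.1,17.3,-0.3,0.5,0,0],
    [0.1,0.1,17.7,-0.3,0.5,0,0],
    [0.1,0.1,17.7,-0.3,0.5,0,0],
  ],
)

```text
time: 43.35
position: [0.4599, -0.4049, 0.129]
tool_rot: [-0.387, 0.333, -0.561, 0.652]
ft_force: [0.7, 0.2, -0.1]
grip_width: 0.0212
```

Request:
carry_out(
  moves=[
    [0.1,0,0,0,0,0,0],
    [0.45,0,0,0,0,0,0],
    [0.45,0,0,0,0,0,0],
    [0.45,0,0,0,0,0,0],
    [0.45,0,-3,0,0,0,0],
    [0.45,0,-6,0,0,0,0],
    [0.45,0,-10,0,0,0,0],
    [0.45,0,-14,0,-0.1,0,0],
    [0.45,0,-17,0,-0.25,0,0],
    [0.45,0,-20,0,-0.4,0,0],
    [0.45,0,-20,0,-0.5,0,0],
    [0.45,0,-20,0,-0.5,0,0],
  ],
)

```text
time: 44.55
position: [0.3667, -0.4192, 0.3061]
tool_rot: [0.537, -0.459, 0.462, -0.536]
ft_force: [0.1, 0.5, -1.0]
grip_width: 0.0391
```

```bash
python3 - <<'E'
from bk import *
st()
snap('wrist','w22')
for a in (-23.9,156.1): go([.641,.046,.33],a)
E
```

```text
t 44.55 p [ 0.3667 -0.4192  0.3061] q [ 0.5367 -0.4595  0.4622 -0.5359] j [-1.053  0.369  1.536  0.     1.233  0.367] f [ 0.1  0.5 -1. ] g 0.0391
row [-41.79, -2.48, 34.18] [-0.002, -1.003, 0.001]
row [-41.79, -2.48, 34.18] [-0.001, 2.138, -0.002]
```

View pics/w22.png

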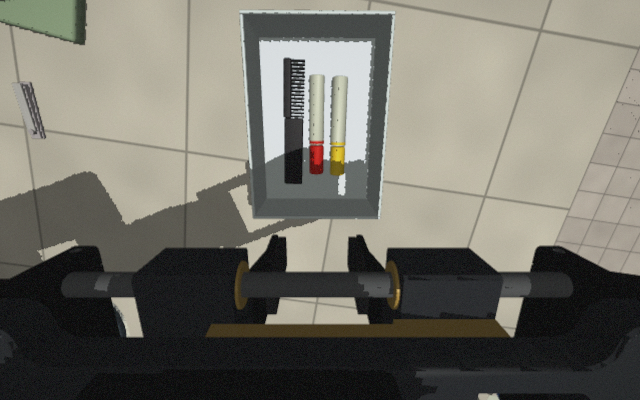

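Request:
carry_out(
  moves=[
    [0.5,-3,-2.5,2.5,0,-0.1,0],
    [0.5,-6,-2.5,5,0,-0.2,0],
    [0.5,-9,-2.5,7.4,0,-0.3,0],
    [0.5,-12,-2.5,9.8,0,-0.4,0],
    [0.5,-15,-2.5,12.3,0,-0.5,0],
    [0.5,-18,-2.5,14.7,0,-0.6,0],
    [0.5,-21,-2.5,17.2,0,-0.7,0],
    [0.5,-24,-2.5,19.6,0,-0.8,0],
    [0.5,-27,-2.5,22.1,0,-0.9,0],
    [0.5,-30,-2.5,24.5,0,-1,0],
    [0.5,-33,-2.5,27,0,-1,0],
    [0.5,-36,-2.5,29.5,0,-1,0],
    [0.5,-39,-2.5,32,0,-1,0],
    [0.5,-41.8,-2.5,34.2,0,-1,0],
    [0.5,-41.8,-2.5,34.2,0,-1,0],
    [0.5,-41.8,-2.5,34.2,0,-1,0],
    [0.5,-41.8,-2.5,34.2,0,-1,0],
  ],
)

```text
time: 46.3
position: [0.6404, 0.0433, 0.3283]
tool_rot: [-0.691, 0.15, -0.148, 0.691]
ft_force: [-0.1, -0.2, -1.3]
grip_width: 0.0434
```

```bash
python3 - <<'E'
from bk import *
st()
go([.641,.0465,.236],-23.9)
snap('wrist','w23')
E
```

```text
t 46.3 p [0.6404 0.0433 0.3283] q [-0.6913  0.1497 -0.148   0.6913] j [-0.106  0.478  1.287  0.     1.379  0.318] f [-0.1 -0.2 -1.3] g 0.0434
row [-0.05, 9.23, 0.32] [0.001, -0.007, -0.002]
```

View pics/w23.png

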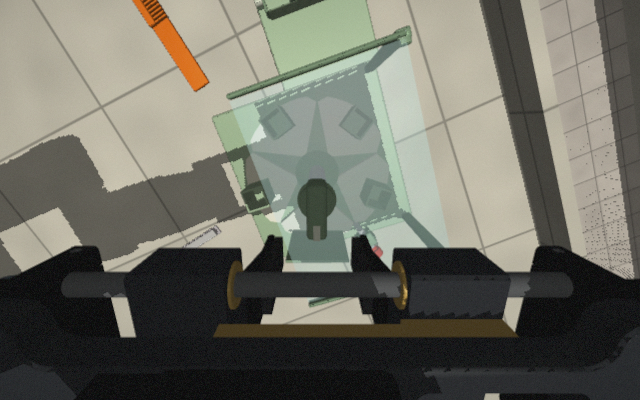

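Request:
carry_out(
  force=20,
  moves=[
    [0.5,0,4,0.2,0,0,0],
    [0.5,0,8,0.2,0,0,0],
    [0.5,0,9.3,0.2,0,0,0],
    [0.5,0,9.3,0.2,0,0,0],
    [0.5,0,9.3,0.2,0,0,0],
    [0.05,0,9.3,0.2,0,0,0],
    [0.05,0,9.3,0.2,0,0,0],
    [0.05,0,9.3,0.2,0,0,0],
    [0.05,0,9.3,0.2,0,0,0],
    [0.05,0,9.3,0.2,0,0,0],
    [0.05,0,9.3,0.2,0,0,0],
  ],
)

```text
time: 47.45
position: [0.6414, 0.047, 0.2371]
tool_rot: [-0.691, 0.149, -0.148, 0.692]
ft_force: [-3.3, 1.3, 5.1]
grip_width: 0.0177
```

```bash
python3 - <<'E'
from bk import *
st()
go([.641,.0465,.236],-95.9)
E
```

```text
t 47.45 p [0.6414 0.047  0.2371] q [-0.6912  0.1489 -0.1478  0.6915] j [-1.010e-01  5.640e-01  1.394e+00  1.000e-03  1.185e+00  3.220e-01] f [-3.3  1.3  5.1] g 0.0177
row [-0.02, 0.11, -0.06] [0.001, 1.251, -0.001]
```

Request:
carry_out(
  moves=[
    [0.05,0,0,0,0,0.12,0],
    [0.05,0,0,0,0,0.24,0],
    [0.05,0,0,0,0,0.36,0],
    [0.05,0,0,0,0,0.48,0],
    [0.05,0,0,0,0,0.6,0],
    [0.05,0,0,0,0,0.72,0],
    [0.05,0,0,0,0,0.84,0],
    [0.05,0,0,0,0,0.96,0],
    [0.05,0,0,0,0,1.08,0],
    [0.05,0,0,0,0,1.18,0],
    [0.05,0,0,0,0,1.25,0],
    [0.05,0,0,0,0,1.25,0],
    [0.05,0,0,0,0,1.25,0],
    [0.5,0,0,0,0,1.25,0],
    [0.5,0,0,0,0,1.25,0],
    [0.5,0,0,0,0,1.25,0],
  ],
)

```text
time: 49.05
position: [0.6424, 0.0464, 0.236]
tool_rot: [0.474, -0.525, 0.525, -0.474]
ft_force: [0.1, -0.7, 0.7]
grip_width: 0.0343
```

Request:
carry_out(
  moves=[
    [0.5,0,-4,0,0,0,0],
    [0.5,0,-8,0,0,0,0],
    [0.5,0,-12,0,0,0,0],
    [0.5,0,-16,0,0,0,0],
    [0.5,0,-16,-4,0,0,0],
    [0.5,0,-16,-8,0,0,0],
    [0.5,0,-16,-12,0,0,0],
    [0.5,0,-16,-16,0,0,0],
    [0.5,0,-16,-20,0,0,0],
    [0.5,0,-16,-20,0,0,0],
    [0.5,0,-16,-20,0,0,0],
    [0.5,0,-16,-20,0,0,0],
  ],
)

```text
time: 50.25
position: [0.4446, 0.0666, 0.3968]
tool_rot: [0.473, -0.524, 0.525, -0.474]
ft_force: [0.6, -0.1, -0.0]
grip_width: 0.0436
```

```bash
python3 - <<'E'
from bk import *
o=st(); im=snap('wrist','w24')
cv2.imwrite('pics/w24a.png',cv2.resize(im[0:260,140:540,::-1],None,fx=2,fy=2,interpolation=cv2.INTER_CUBIC))
im=snap('top','t24')
cv2.imwrite('pics/t24a.png',cv2.resize(im[100:340,140:540,::-1],None,fx=2,fy=2,interpolation=cv2.INTER_CUBIC))
for r in (.173,.181,.189):
    a=np.radians(-72); print(r,proj(L(r*np.cos(a),r*np.sin(a),.028),'wrist',o),proj(L(r*np.cos(a),r*np.sin(a),.028),'top'))
print(proj(L(-.099,.042,.139),'wrist',o),proj(L(-.099,-.042,.139),'wrist',o))
E
```

```text
t 50.25 p [0.4446 0.0666 0.3968] q [ 0.4733 -0.5244  0.5255 -0.4742] j [-0.101  0.118  1.628 -0.     1.393  1.572] f [ 0.6 -0.1 -0. ] g 0.0436
0.173 [420.87029572   6.89039057] [365.2061992  178.68569065]
0.181 [425.9033627    5.05790489] [367.68194793 178.17284394]
0.189 [430.95282558   3.21944965] [370.15724171 177.66009147]
[284.37461693 106.14658936] [346.96794716 106.18986658]
```

View pics/w24a.png

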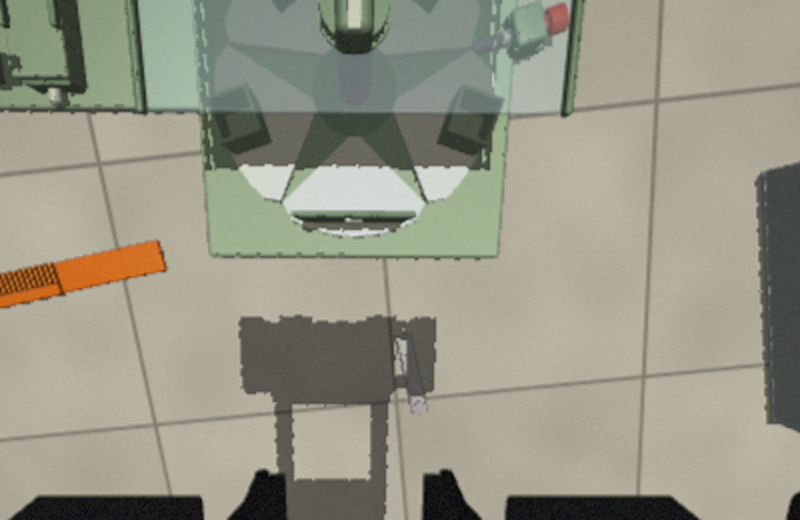

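View pics/t24a.png

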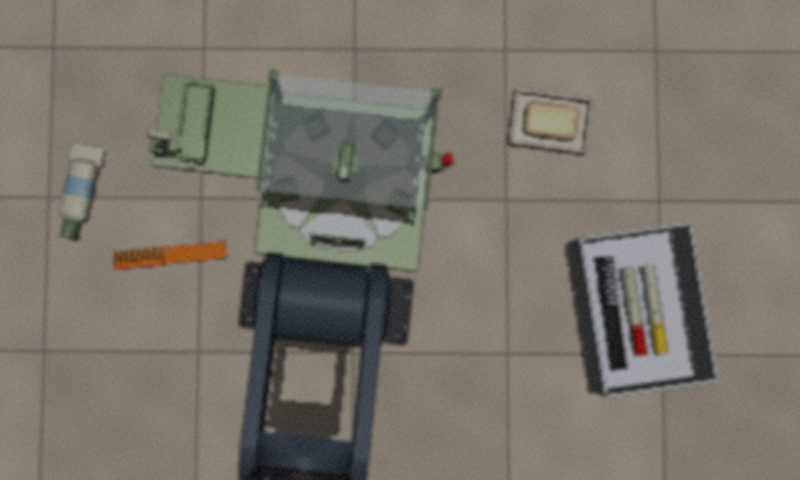

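```bash
python3 - <<'E'
from bk import *
for f in ['top0','t7','t14','t18','t20','t24']:
    im=cv2.imread(f'pics/{f}.png').astype(int)[165:195,350:385]
    m=np.clip(im[:,:,2]-np.maximum(im[:,:,0],im[:,:,1])-30,0,None).astype(float); m[:, :8]=0
    xs=np.arange(350,385); print(f,(m.sum(0)*xs).sum()/m.sum())
E
```

```text
top0 368.116568914956
t7 368.0956228956229
t14 365.6768377253814
t18 365.66645035691107
t20 365.65755297334243
t24 363.3410104011887
```

```bash
python3 - <<'E'
from bk import *
print(robot.hand_in()); st()
E
```

```text
the job is handed in; nothing more can be done
None
the job is handed in; nothing more can be done
```

The job is done and handed in at about 50 s. The hand-in gave no verdict.

- **What I did:** I lifted the clip bar, slid the black comb out and put it in the basket. I turned the carousel to bring the yellow tube to the front and drew it out, then the red one. Only those two tubes were there. Last I turned the shield to the front.
- **Basket contents:** the last top view shows the comb, red tube and yellow tube lying flat inside the upright basket. The basket had been knocked about 4 cm partway through, so I measured it again before placing the red tube.
- **Plunger:** in the top camera the red tail moved from 368.1 px on the ridge, to 365.7 in the notch, to 363.3 at the end. Those equal steps match 16, 8 and 0 mm, so it is fully home. A single reading from the wrist camera put the tail about 4–5 mm farther out. An earlier wrist reading was only about 1.5 mm out, so calibration explains part of that gap at most. I relied on the tail's steps and on seeing the shield squarely at the front.
- **Left alone:** the soap dish, cream tube and nail clipper look unmoved, and the gripper was clear of everything at hand-in.

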